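# Set up the photo stage: string the scale tape, lock it, and frame the casts

## Robot

A 6-joint arm with a two-finger parallel gripper is mounted at the origin on a cart in front of the work surface, level with it; the furniture and walls round the work are solid. World frame = base frame: x ahead of the robot, y to its left, z up, the work surface at z = 0. Lengths are in m, angles in rad, forces in N, time in s.
With the tool pointing down it reaches from about 0.375 to 0.9 m from the base axis. Payload 3.1 kg.
Tool frame: the origin (TCP) lies at the very end of the fingers, on their centre line; the grasp point (between the pads) lies 19 mm behind it; z points along the fingers, y is the line along which they close (so a half turn about z gives the same grasp; the last joint's range is limited). The gripper opens to 87 mm and grips with 3 to 60 N. Pads are 19 mm wide; open, the fingers measure 117 mm over their backs; the gripper's body (75 mm by 190 mm) begins 51 mm behind the grasp point.
Start: joints at [1.121, 0.527, 1.433, -0, 1.181, -0.178], TCP at [0.167, 0.602, 0.223] pointing down, gripper open.
Joint ranges: [-3.08, 3.08], [-0.75, 2.2], [0.22, 2.44], [-1.43, 4.57], [0, 2.65], [-2.85, 2.85]. Speed limits (rad/s): [2.79, 2.79, 3.14, 3.14, 3.14, 3.14].

## Interface

Orientations are given as a unit quaternion [x, y, z, w].
In Python, from rig import status, viewer, robot gives the robot as it stands.
- The arm moves only by the tool arm_command, never from a script. Its arguments are lists of equal length, an entry for each row: "delta_rot": the turn, a rotation vector about the tool's x, y, z in degrees, a list of three; "delta_pos": the shift along the tool's x, y, z in m, a list of three; "gripper": the closure, from -1 (fully open) to 1 (shut). In form: {"delta_rot": [[rx, ry, rz], ...], "delta_pos": [[dx, dy, dz], ...], "gripper": [gripper, ...]}. A call has 1 to 12 rows; each row is the pose to reach, as a shift and turn from the pose commanded when the call began, along the tool's axes at that moment; what a row does not reach only later rows make up. A row lasts 1/12 s, in which the tool goes at most 41.7 mm and 7.16 degrees, less where a joint would pass 70% of its speed; a pose out of reach is approached as far as the arm can. A call with a gripper value outside its range is refused whole. The fingers move at their own pace and stop on an object; "grip_force" is the grip in N (left out, the last holds). Time passes only in rows, so rows that repeat a pose let the fingers close. It gives the time, the measured TCP pose, the force, the opening and the grip force at its end, in the units of the state.
- status.get_obs(): the state, without advancing time (a new reading comes with each control period).
- viewer.camera(name): name is "scene" or "top" or "wrist"; returns a dict with "pixels" (384x512x3 uint8, blue, green, red), "fx", "fy", "cx", "cy" (pixels), "pose" (4x4, takes a point from camera to world coordinates); the wrist camera has in their place "mount" (4x4, takes a point from camera to tool coordinates, whose origin is the TCP and whose axes are the flange's). Camera axes: x right, y down, z forward; pixel columns grow to the right and rows downward; lengths in m; the calibration is good to about 2 mm. The wrist camera is an equidistant fisheye: a pixel r from the principal point sees the ray r / f radians off the axis. A picture is of the moment at which its call begins: read the wrist's pose just before it. There is no depth.
- robot.hand_in(): hands the job in; it is judged then, once.
The state is a dict: "time": time; "q": joint angles; "joint_velocities": joint speeds; "joint_torque": joint torques, N m; "position": TCP position; "tool_rot": TCP orientation; "ft_force": force on the tool from outside, world axes, zero at the start; "moment": the same for the moment, N m; "grip_width": finger opening in m; "grip_force": force on a finger pad.
Only numpy, scipy, OpenCV 4.12 (cv2) and the standard library are available. Lean on these libraries where they do the work, as an engineer would, in place of code of your own. Each camera call takes 0.05 s, during which the arm holds its last target. There are 200 camera calls.

## Task

Get the photo stage ready for documenting today's plaster casts: the wax jar left standing on it goes off the stage, upright onto the bare counter, and every plaster cast on the counter goes onto the stage, one centred in each marked frame (any frame, one may stay empty), upright and square with its front teeth towards the front of the stage. The scale is strung along the stage's front: take the spring tape reel, catch the hook of its tape behind the stage's left end, back the reel away along the front against the spring, set it down with both of its holes over the two pins, and only then press the red lock paddle flat so the tape cannot snap back. Leave the other things on the counter alone.

Things in the scene. Friction and masses are not known exactly. Their poses are not given: they have to be found in the camera images.
- stage: photo stage: fixed dark grey board 112 (x) x 270 (y) x 26 mm high, white corner marks of three frames on top, rail 8 mm thick and 12 mm high along its rear edge. Origin: middle of its front lower edge, on the counter; x runs back over the board, away from the robot, y left along its front face. A 3 mm steel plate with two upright pins lies on the counter before its right end
- stage_hook_edge (a point): front upper corner of the stage's left end (stage x 0, y +135, z 26 mm). The tape's hook goes behind this left end face (on its +y side), reaching round the upright front edge from the front
- pin_left (a point): tip of the left brass pin (stage x -28, y -109.5, z 12.8 mm): 6 mm thick, standing 9.8 mm above the steel plate, its upper 4 mm tapering to 2 mm. An object's underside clears the pins from 13 mm above the counter
- pin_right (a point): tip of the right pin, the same, at stage y -205.5 mm
- field_left (a point): centre of the left frame on the stage's top face: stage x 50, y +80, z 26 mm; frames measure 59 x 74 mm
- field_middle (a point): centre of the middle frame on the stage's top face: stage x 50, y 0, z 26 mm; frames measure 59 x 74 mm
- field_right (a point): centre of the right frame on the stage's top face: stage x 50, y -80, z 26 mm; frames measure 59 x 74 mm
- reel: tape reel, 0.25 kg: black and yellow housing 46 (x) x 76 (y) mm, top 34 mm up, on a steel foot plate with a hole in each end. Origin: underside of the foot, midway between the holes; z up. Hung on the pins its axes are parallel to the stage's, its origin at stage (-28, -157.5, 3) mm and about 250 mm of tape is out. Carried up to 20 mm above the counter, its hook still catches the stage's end
- reel_grip (a point): middle of the black block on the reel by which to pinch it, at reel (0, -16, 50) mm: 24 mm wide in x, y from -34 to +2 mm, z from 32 to 62 mm. Fingers kept above reel z = 36 mm pass over the stage, which is otherwise close beside the hung reel
- hole_left (a point): centre of the hole at the tape-mouth end of the foot plate (26 x 116 x 4 mm), on its underside, reel y = +48 mm; 9 mm wide, right through
- hole_right (a point): centre of the other hole, on the underside, reel y = -48 mm; 9 mm wide, right through
- hook (a point): point on the inner face of the steel hook at the tape's end (the face that bears on the stage's end), near its lower outer corner. With the tape in: reel (35.5, 40, 6) mm; it moves along reel +y. The hook is a lip 2.5 mm thick (reel y 40 to 42.5 mm), reaching sideways from the tape (x = 22 mm) to x = 37.8 mm, z 4 to 26 mm
- tape (a joint): length of tape drawn out, m: 0 in, at most 0.29. The yellow steel tape, 14 mm high on edge, leaves the mouth at reel (22, 40, 19) mm along reel +y and stays straight. Its spring pulls it in with 1.6 N when in, 2.6 N at 0.25 m
- lock (a joint): angle of the red lock paddle, rad: 0 standing up (open), about 0.36 flat and locked, resting on its brake. A snap spring holds it at either end; it snaps over near 0.17
- lock_pad (a point): where to press the red paddle: top face near its free end. It is 24 mm wide, 34 mm long, lies on the housing next to the grip block, is hinged at reel y = +6.5 mm with its free end to the tape mouth. Open this point is at about reel (0, 33, 49) mm, flat at (0, 36, 38.5) mm. Press straight down with 3 to 8 N
- cast_white: white plaster cast of one dental arch, 53 (x) x 68 (y) x 29 mm; the flat-sided base to grip is the lower 16 mm, 53 mm across from front to heel. Origin: centre of its underside, z up. Its front (the curve of the front teeth) points along its own -x, the open heel along +x. May be absent
- cast_ivory: second white plaster cast of one dental arch, 53 (x) x 68 (y) x 29 mm; the flat-sided base to grip is the lower 16 mm, 53 mm across from front to heel. Origin: centre of its underside, z up. Its front (the curve of the front teeth) points along its own -x, the open heel along +x. May be absent
- cast_yellow: yellow plaster cast of one dental arch, 53 (x) x 68 (y) x 29 mm; the flat-sided base to grip is the lower 16 mm, 53 mm across from front to heel. Origin: centre of its underside, z up. Its front (the curve of the front teeth) points along its own -x, the open heel along +x. May be absent
- cast_white_front (a point): lower edge of this cast's front: 26 mm from its origin along its own -x, at its underside
- cast_ivory_front (a point): lower edge of this cast's front: 26 mm from its origin along its own -x, at its underside
- cast_yellow_front (a point): lower edge of this cast's front: 26 mm from its origin along its own -x, at its underside
- bur_stand_red: red bur stand, 69 mm wide, 52 mm high, a bystander; origin centre of its underside
- bottle_disinf: white and green bottle, 54 mm wide, 128 mm high, a bystander; origin centre of its underside
- jar_wax: round white and red wax jar with a closed lid, 51 mm wide, 24 mm high, standing on the stage at the start; origin centre of its underside, z up
Things that resemble listed ones, but are neither listed nor needed, are in the scene too. Leave any purple look-alike of the jar_wax alone.

How it is judged:
By the outcome, as a careful person would: the job done as asked, in the order asked, and still so for the second after the job is handed in, with the robot touching nothing.
Of cast_white, cast_ivory, cast_yellow only 2 to 3 are there at a start; the rules pass over those that are not, and their reading is None.
At some moment in a run one of cast_white, cast_ivory, cast_yellow, jar_wax may be knocked a few centimetres aside while the robot is not near it.
It also fails if it takes over 208 s, if anything falls off the work surface, if the arm or the gripper's body presses on something with over 40 N, if the wrist force passes 120 N, or if a joint passes its speed limit or range.

## Working session

There is one attempt and no reset: what is moved stays moved. The work goes in short steps, Python scripts to look and compute and a tool call to move; the robot and the scene stay as the last step left them, time stands still between calls to the robot, and variables do not carry over. Pictures are saved under pics/ and viewed, at most 14 in all, crops included, and the job is handed in when it is done.

Besides the shell and the picture viewer there is one more tool, called after "Emit:" as a command line: name --argument value ..., lists and objects as JSON in quotes. arm_command: Moves the arm, as the interface text tells. Its arguments: {"type":"object","properties":{"delta_rot":{"type":"array","items":{"type":"array","items":{"type":"number"}}},"delta_pos":{"type":"array","items":{"type":"array","items":{"type":"number"}}},"gripper":{"type":"array","items":{"type":"number"}},"grip_force":{"type":"number"}},"required":["delta_rot","delta_pos","gripper"]}

```bash
ls; mkdir -p pics
python3 - <<'E'
from rig import status, viewer
import cv2,numpy as np
o=status.get_obs();print(o['time'],o['position'],o['tool_rot'],o['grip_width'],o['ft_force'])
for n in ['scene','top','wrist']:
    c=viewer.camera(n);cv2.imwrite(f'pics/{n}0.png',c['pixels']);np.set_printoptions(precision=4,suppress=True)
    print(n,c['fx'],c['fy'],c['cx'],c['cy']);print(c.get('pose',c.get('mount')))
a=cv2.imread('pics/scene0.png');b=cv2.imread('pics/top0.png')
E
```

```text
pics
0.0 [0.16684412 0.6015787  0.22156932] [ 1.34980213e-01  9.90847717e-01 -1.01999725e-03 -3.20022463e-04] 0.08684600739690104 [ 0.08271887  0.22469706 -1.01695539]
scene 408.2375893282712 408.2375893282712 262.46325994674197 191.8711345459381
[[ 0.8714 -0.378   0.3127  0.083 ]
 [-0.4906 -0.6735  0.5529 -0.9048]
 [ 0.0016 -0.6352 -0.7723  1.2799]
 [ 0.      0.      0.      1.    ]]
top 456.9547864327171 456.9547864327171 251.94165813725493 193.74178556945063
[[ 0.0043 -0.9797  0.2003  0.3198]
 [-1.     -0.0052 -0.0038 -0.0527]
 [ 0.0048 -0.2003 -0.9797  1.4602]
 [ 0.      0.      0.      1.    ]]
wrist 297.3186396354542 297.3186396354542 253.41060743464283 190.25957236834552
[[-0.0007 -0.9689 -0.2475  0.0686]
 [ 1.     -0.0007 -0.0003  0.0005]
 [ 0.0001 -0.2475  0.9689 -0.1612]
 [ 0.      0.      0.      1.    ]]
```

Run:
```python
import cv2
for n in ['scene','top']:
    a=cv2.imread(f'pics/{n}0.png');cv2.imwrite(f'pics/{n}0b.png',cv2.resize(a,(800,600),interpolation=cv2.INTER_CUBIC))
```

```text
(no output)
```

View pics/top0b.png

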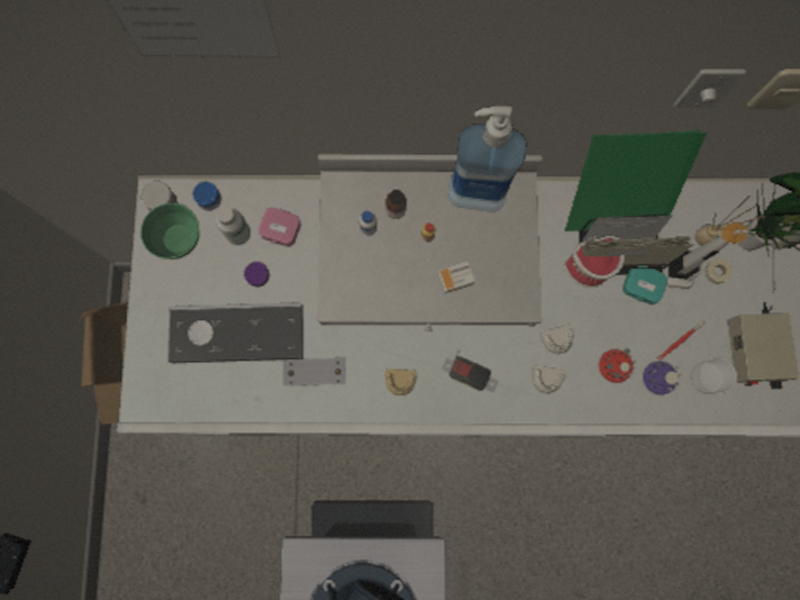

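View pics/scene0b.png

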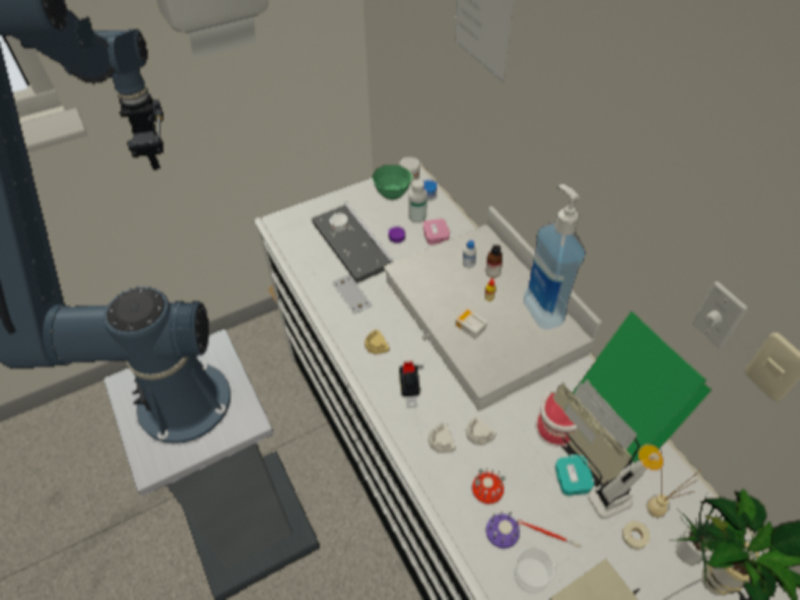

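Top view (800×600 pixels): the stage spans (168–303, 305–362) and the wax jar stands on it at (200,333). The pin plate is at (315,371) and the reel at (470,371). The yellow cast is at (400,381), with white casts at (557,338) and (548,378). The purple jar at (257,273) is the look-alike and stays where it is.

```bash
cat > h.py <<'E'
import numpy as np,cv2
from rig import status,viewer
from scipy.spatial.transform import Rotation as R
np.set_printoptions(precision=4,suppress=True)
def shot(n,save=None):
    o=status.get_obs();c=viewer.camera(n)
    if n=='wrist':
        T=np.eye(4);T[:3,:3]=R.from_quat(o['tool_rot']).as_matrix();T[:3,3]=o['position']
        c['pose']=T@c['mount']
    c['fish']=n=='wrist'
    if save: cv2.imwrite(f'pics/{save}.png',c['pixels']);np.savez(f'pics/{save}.npz',**c)
    return c
def load(s): return {k:(v if v.ndim else v.item()) for k,v in np.load(f'pics/{s}.npz').items()}
def ray(c,uv):
    uv=np.atleast_2d(np.asarray(uv,float));x=(uv[:,0]-c['cx'])/c['fx'];y=(uv[:,1]-c['cy'])/c['fy']
    if c['fish']:
        r=np.hypot(x,y)+1e-12;d=np.c_[x/r*np.sin(r),y/r*np.sin(r),np.cos(r)]
    else: d=np.c_[x,y,np.ones_like(x)]; d/=np.linalg.norm(d,axis=1)[:,None]
    return c['pose'][:3,3],d@c['pose'][:3,:3].T
def onz(c,uv,z=0):
    o,d=ray(c,uv);return o+d*((z-o[2])/d[:,2])[:,None]
def proj(c,P):
    P=np.atleast_2d(np.asarray(P,float));p=(P-c['pose'][:3,3])@c['pose'][:3,:3]
    if c['fish']:
        rr=np.hypot(p[:,0],p[:,1])+1e-12;th=np.arctan2(rr,p[:,2]);s=np.c_[p[:,0]/rr*th,p[:,1]/rr*th]
    else: s=p[:,:2]/p[:,2:]
    return s*[c['fx'],c['fy']]+[c['cx'],c['cy']]
def tri(views):
    A=np.zeros((3,3));b=np.zeros(3)
    for c,uv in views:
        o,d=ray(c,uv);M=np.eye(3)-np.outer(d[0],d[0]);A+=M;b+=M@o
    return np.linalg.solve(A,b)
def go(target,yaw=None,quat=None):
    """tool-frame delta from current measured pose to a tool-down pose; yaw = world direction (deg) of tool x"""
    o=status.get_obs();R0=R.from_quat(o['tool_rot'])
    Rt=R.from_matrix(np.array([[np.cos(yaw),np.sin(yaw),0],[np.sin(yaw),-np.cos(yaw),0],[0,0,-1]])) if yaw is not None else R0
    return R0.inv().apply(np.array(target)-o['position']),(R0.inv()*Rt).as_rotvec(degrees=True)
E
python3 - <<'E'
from h import *
o=status.get_obs()
print('tool axes\n',R.from_quat(o['tool_rot']).as_matrix())
c=shot('top','top1');s=shot('scene','scene1')
k=1/1.5625
for n,uv,z in [('stageFL',(168,362),.026),('stageFR',(303,359),.026),('stageRL',(169,309),.026),('stageRR',(302,305),.026),('jar',(200,333),.05),('pinL?',(292,372),.01),('pinR',(338,371),.01),('reel',(470,371),.035),('reelholes',(447,360),0),('reelh2',(492,385),0),('yel',(400,381),.02),('w1',(557,338),.02),('w2',(548,378),.02)]:
    p=onz(c,np.array(uv)*k,z);print(n,p[0],(proj(s,p)/k)[0])
E
```

```text
tool axes
 [[-0.9636  0.2675 -0.0007]
 [ 0.2675  0.9636 -0.0015]
 [ 0.0003 -0.0017 -1.    ]]
stageFL [0.4889 0.3954 0.026 ] [309.4756 218.0254]
stageFR [0.4963 0.124  0.026 ] [353.9833 279.6757]
stageRL [0.5976 0.4007 0.026 ] [343.2192 204.2726]
stageRR [0.6073 0.1293 0.026 ] [390.4632 263.0622]
jar [0.5444 0.328  0.05  ] [336.5727 219.5322]
pinL? [0.4716 0.1475 0.01  ] [342.0513 281.2684]
pinR [0.4741 0.0541 0.01  ] [358.6666 304.8859]
reel [ 0.4727 -0.2115  0.035 ] [408.9951 376.6062]
reelholes [ 0.4989 -0.1686  0.    ] [409.7251 366.6933]
reelh2 [ 0.4481 -0.2599  0.    ] [409.9444 405.0138]
yel [ 0.4535 -0.0718  0.02  ] [373.9289 340.6769]
w1 [ 0.5426 -0.392   0.02  ] [476.9951 427.9152]
w2 [ 0.4609 -0.3704  0.02  ] [440.0527 436.6877]
```

Run:
```python
from h import *
print(*go([0.50,0.24,0.25],np.pi/2))
```

```text
[-0.4177 -0.2597 -0.0277] [-0.0562  0.0296 74.4872]
```

Emit:
arm_command --delta_rot '[[0,0,74.5],[0,0,74.5],[0,0,74.5],[0,0,74.5],[0,0,74.5],[0,0,74.5],[0,0,74.5],[0,0,74.5],[0,0,74.5],[0,0,74.5],[0,0,74.5],[0,0,74.5]]' --delta_pos '[[-0.418,-0.26,-0.028],[-0.418,-0.26,-0.028],[-0.418,-0.26,-0.028],[-0.418,-0.26,-0.028],[-0.418,-0.26,-0.028],[-0.418,-0.26,-0.028],[-0.418,-0.26,-0.028],[-0.418,-0.26,-0.028],[-0.418,-0.26,-0.028],[-0.418,-0.26,-0.028],[-0.418,-0.26,-0.028],[-0.418,-0.26,-0.028]]' --gripper '[-1,-1,-1,-1,-1,-1,-1,-1,-1,-1,-1,-1]'

```text
time: 1.25
position: [0.5022, 0.2375, 0.2509]
tool_rot: [0.708, 0.706, 0.0, 0.0]
ft_force: [0.1, 0.4, 0.6]
grip_width: 0.0869
grip_force: 0.0
```

Run:
```python
from h import *
c=shot('wrist','w1');cv2.imwrite('pics/w1b.png',cv2.resize(c['pixels'],(800,600),interpolation=cv2.INTER_CUBIC))
print(status.get_obs()['position'])
```

```text
[0.5078 0.2334 0.2514]
```

View pics/w1b.png

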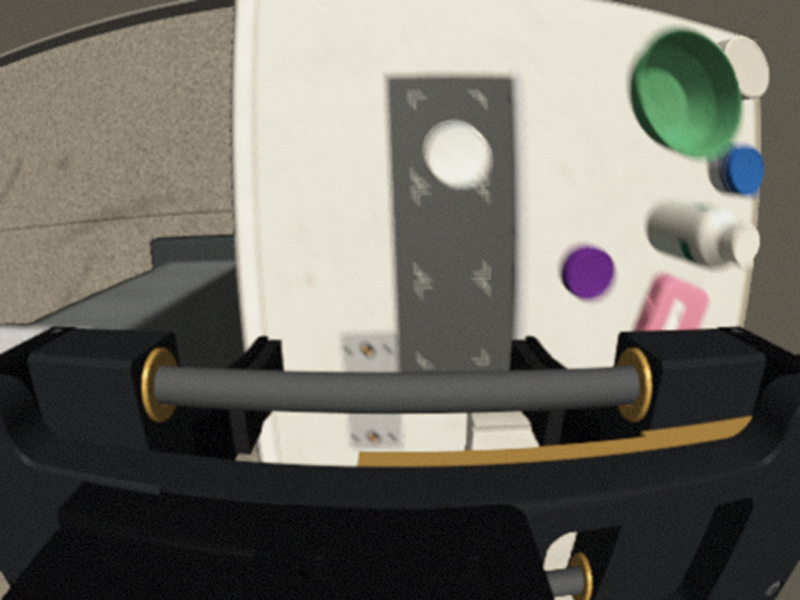

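Emit:
arm_command --delta_rot '[[0,0,0],[0,0,0],[0,0,0],[0,0,0],[0,0,0],[0,0,0]]' --delta_pos '[[-0.04,0,0],[-0.08,0,0],[-0.1,0,0],[-0.1,0,0],[-0.1,0,0],[-0.1,0,0]]' --gripper '[-1,-1,-1,-1,-1,-1]'

```text
time: 1.8
position: [0.5003, 0.1406, 0.2506]
tool_rot: [0.707, 0.707, 0.0, -0.0]
ft_force: [0.1, -0.1, -0.2]
grip_width: 0.0868
grip_force: 0.0
```

The wrist view shows the stage upright at (388–515, 75–370) with the jar at (458,153). The pins are at (368,349) and (374,436), and the purple jar is at (587,272). The arm was still settling, so I'll take settled shots from several places.

Run:
```python
from h import *
print(status.get_obs()['position'],np.abs(status.get_obs()['joint_velocities']).max())
c=shot('wrist','w2')
```

```text
[0.5003 0.1406 0.2506] 0.022479641040109907
```

Emit:
arm_command --delta_rot '[[0,0,0],[0,0,0],[0,0,0],[0,0,0],[0,0,0],[0,0,0],[0,0,0],[0,0,0],[0,0,0]]' --delta_pos '[[-0.04,0,0],[-0.08,0,0],[-0.12,0,0],[-0.15,0,0],[-0.17,0,0],[-0.18,0,0],[-0.18,0,0],[-0.18,0,0],[-0.18,0,0]]' --gripper '[-1,-1,-1,-1,-1,-1,-1,-1,-1]'

```text
time: 2.6
position: [0.5002, -0.0384, 0.2505]
tool_rot: [0.707, 0.708, 0.0, -0.0]
ft_force: [0.0, 0.7, -0.0]
grip_width: 0.0872
grip_force: 0.0
```

Run:
```python
from h import *
print(status.get_obs()['position'],np.abs(status.get_obs()['joint_velocities']).max())
c=shot('wrist','w3')
```

```text
[ 0.5002 -0.0384  0.2505] 0.007788077403317104
```

Emit:
arm_command --delta_rot '[[0,0,0],[0,0,0],[0,0,0],[0,0,0],[0,0,0],[0,0,0],[0,0,0],[0,0,0],[0,0,0],[0,0,0],[0,0,0]]' --delta_pos '[[-0.04,0,0],[-0.08,0,0],[-0.12,0,0],[-0.16,0,0],[-0.2,0,0],[-0.24,0,0],[-0.27,0,0],[-0.28,0,0],[-0.28,0,0],[-0.28,0,0],[-0.28,0,0]]' --gripper '[-1,-1,-1,-1,-1,-1,-1,-1,-1,-1,-1]'

```text
time: 3.57
position: [0.5002, -0.3175, 0.2503]
tool_rot: [0.706, 0.708, 0.0, -0.001]
ft_force: [-0.6, 0.0, 0.6]
grip_width: 0.0871
grip_force: 0.0
```

Run:
```python
from h import *
print(status.get_obs()['position'],np.abs(status.get_obs()['joint_velocities']).max())
c=shot('wrist','w4')
I=[load(f'w{i}')['pixels'] for i in (2,3,4)]
# crop upper region of each: rows 0-250
m=np.vstack([cv2.resize(i[0:230],(512,230)) for i in I[1:]])
cv2.imwrite('pics/m1.png',cv2.resize(m,(660,593),interpolation=cv2.INTER_CUBIC))
```

```text
[ 0.5002 -0.3175  0.2503] 0.006875873570266738
```

View pics/m1.png

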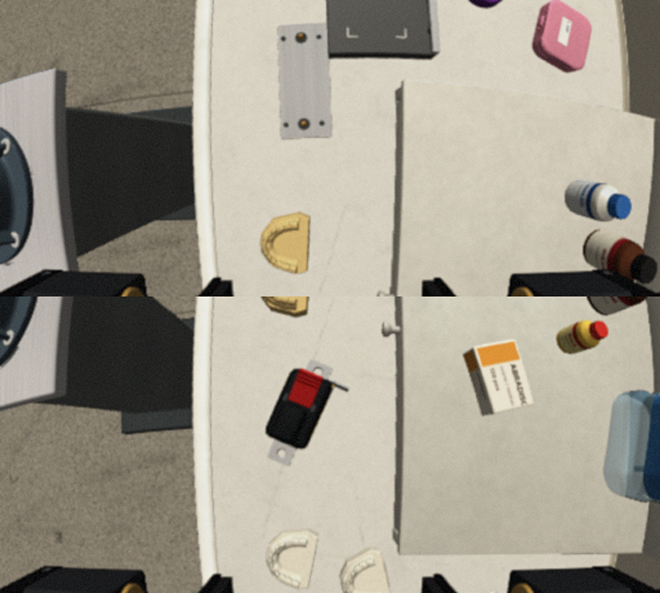

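Top half: the pin plate has pins at (300,37) and (303,124), and the yellow cast is at (287,242). Bottom half: the reel is at (300,407) with its hook at (345,388) and the red paddle towards +y. The white casts are at (291,558) and (366,575). All the casts already face roughly −x.

Emit:
arm_command --delta_rot '[[0,0,0],[0,0,0],[0,0,0],[0,0,0],[0,0,0],[0,0,0]]' --delta_pos '[[-0.04,0,0],[-0.08,0,0],[-0.12,0,0],[-0.13,0,0],[-0.13,0,0],[-0.13,0,0]]' --gripper '[-1,-1,-1,-1,-1,-1]'

```text
time: 4.12
position: [0.5003, -0.4483, 0.2501]
tool_rot: [0.707, 0.707, 0.001, -0.001]
ft_force: [-1.2, 1.0, -0.8]
grip_width: 0.0867
grip_force: 0.0
```

```bash
cat >> h.py <<'E'
def ortho(c,x0,x1,y0,y1,z,s=2000,grid=.05):
    """top-down picture on plane z: up=+x, left=+y, s px per m"""
    W,H=int((y1-y0)*s),int((x1-x0)*s)
    v,u=np.mgrid[0:H,0:W];P=np.c_[(x1-v.ravel()/s),(y1-u.ravel()/s),np.full(u.size,z)]
    m=proj(c,P).astype(np.float32).reshape(H,W,2)
    I=cv2.remap(c['pixels'],m[...,0],m[...,1],cv2.INTER_CUBIC)
    return I
def gridon(I,x1,y1,s,g=.01,lab=True):
    H,W=I.shape[:2];I=I.copy()
    for k in range(int(np.ceil((x1-H/s)/g)),int(np.floor(x1/g))+1):
        v=int((x1-k*g)*s);cv2.line(I,(0,v),(W,v),(255,255,0) if k%5 else (0,0,255),1)
    for k in range(int(np.ceil((y1-W/s)/g)),int(np.floor(y1/g))+1):
        u=int((y1-k*g)*s);cv2.line(I,(u,0),(u,H),(255,255,0) if k%5 else (0,0,255),1)
    return I
E
python3 - <<'E'
from h import *
c=shot('wrist','w5');w=load('w3');w4=load('w4')
print(status.get_obs()['position'])
s=4000
def o(c,xc,yc,z): return cv2.resize(gridon(ortho(c,xc-.05,xc+.05,yc-.05,yc+.05,z,s),xc+.05,yc+.05,s),(266,266),interpolation=cv2.INTER_AREA)
s=2660
m=np.vstack([np.hstack([o(w,.45,-.07,.016),o(c,.46,-.37,.016),o(c,.54,-.39,.016)]),np.hstack([o(w,.45,-.07,.029),o(c,.46,-.37,.029),o(c,.54,-.39,.029)])])
cv2.imwrite('pics/m2.png',m)
E
```

```text
[ 0.5003 -0.4475  0.2503]
```

View pics/m2.png

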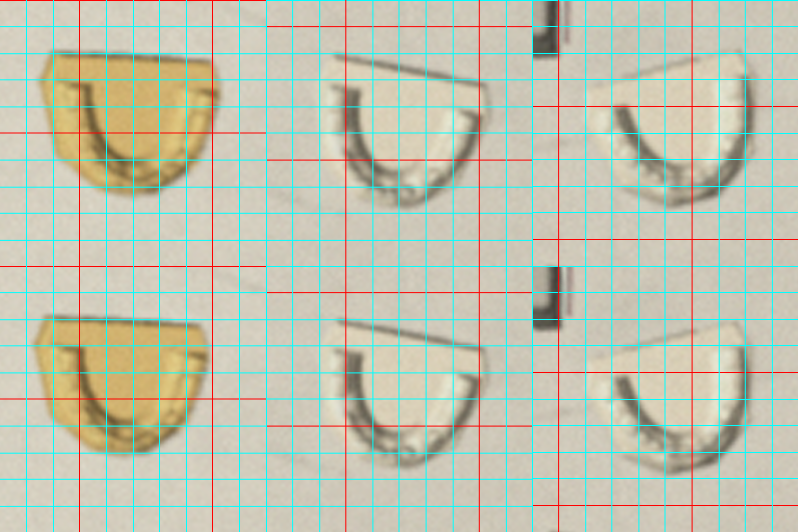

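The orthos give these poses, reading the base top edge at z = 16 mm:

| Cast | Centre (m) | Yaw |
|---|---|---|
| Yellow | ≈ (0.452, −0.069) | −3.5° |
| White A | ≈ (0.457, −0.369) | −11° |
| White B | ≈ (0.538, −0.398) | +15° |

Next come the stage, pins and reel, plus heights from a two-view sweep.

Run:
```python
from h import *
W={i:load(f'w{i}') for i in (1,2,3,4,5)};T=load('top1');S=load('scene1')
def sweep(n,a,b,xc,yc,r,zs):
    best=[]
    for z in zs:
        A,B=[cv2.cvtColor(ortho(c,xc-r,xc+r,yc-r,yc+r,z,1500),cv2.COLOR_BGR2GRAY) for c in (a,b)]
        best.append(cv2.matchTemplate(A,B,cv2.TM_CCOEFF_NORMED)[0,0])
    print(n,'z',zs[int(np.argmax(best))],max(best))
zs=np.arange(-.02,.081,.002)
sweep('stage mid frame right',W[2],W[3],.545,.18,.03,zs)
sweep('stage field',W[1],W[2],.545,.26,.03,zs)
sweep('pin plate',W[2],W[3],.472,.10,.07,zs)
sweep('yellow',W[3],T,.452,-.069,.04,zs)
sweep('A',W[5],W[4],.457,-.369,.03,zs)
sweep('B',W[5],T,.538,-.398,.03,zs)
sweep('reel',W[5],W[4],.472,-.2,.04,zs)
s=1600
a=gridon(ortho(W[2],.45,.62,.11,.41,.026,s),.62,.41,s)
b=gridon(ortho(W[3],.43,.53,.03,.18,.013,s),.53,.18,s)
d=gridon(ortho(W[4],.40,.53,-.28,-.13,.004,2200),.53,-.13,2200)
e=gridon(ortho(W[4],.40,.53,-.28,-.13,.062,2200),.53,-.13,2200)
m=np.zeros((600,800,3),np.uint8);m[:a.shape[0],:a.shape[1]]=a
m[:b.shape[0],490:490+b.shape[1]]=b
m[290:290+d.shape[0],:d.shape[1]]=d;m[290:290+e.shape[0],400:400+e.shape[1]]=e
cv2.imwrite('pics/m3.png',m)
```

```text
stage mid frame right z 0.07999999999999992 0.1913452
stage field z 0.02999999999999996 0.64719677
pin plate z 0.001999999999999981 0.9291142
yellow z 0.009999999999999974 0.8468931
A z 0.021999999999999967 0.81304544
B z 0.02799999999999996 0.78301746
reel z 0.003999999999999979 0.35961664
```

View pics/m3.png

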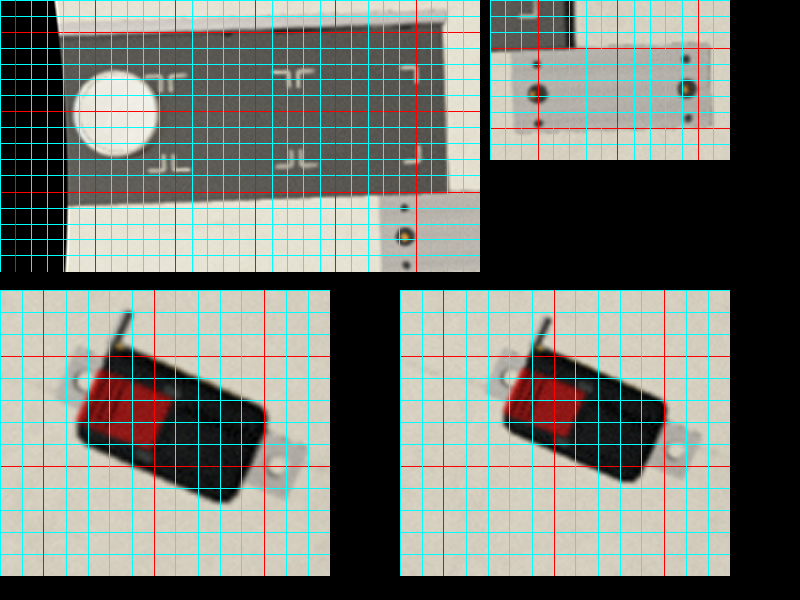

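Run:
```python
from h import *
w=load('w3');T=load('top1')
for uv in [(402,90),(398,242)]: print('mat',onz(w,np.array(uv)*512/660,.02))
print('mat top',onz(T,np.array([320,323])/1.5625,.02),onz(T,np.array([420,325])/1.5625,.02))
print(*go([.5,.26,.2],np.radians(91.6)))
```

```text
mat [[0.5755 0.0931 0.02  ]]
mat [[ 0.5748 -0.0666  0.02  ]]
mat top [[0.5712 0.0921 0.02  ]] [[ 0.5681 -0.1125  0.02  ]]
[0.7074 0.0006 0.052 ] [-0.0506 -0.1439 -1.5323]
```

Emit:
arm_command --delta_rot '[[0,0,-1.5],[0,0,-1.5],[0,0,-1.5],[0,0,-1.5],[0,0,-1.5],[0,0,-1.5],[0,0,-1.5],[0,0,-1.5],[0,0,-1.5],[0,0,-1.5],[0,0,-1.5],[0,0,-1.5]]' --delta_pos '[[0.04,0,0],[0.08,0,0],[0.12,0,0],[0.16,0,0],[0.2,0,0],[0.24,0,0],[0.28,0,0],[0.32,0,0.02],[0.36,0,0.04],[0.4,0,0.05],[0.43,0,0.05],[0.45,0,0.05]]' --gripper '[-1,-1,-1,-1,-1,-1,-1,-1,-1,-1,-1,-1]'

```text
time: 5.17
position: [0.4966, 0.0058, 0.1999]
tool_rot: [0.696, 0.718, -0.001, -0.002]
ft_force: [-0.4, -0.4, 0.6]
grip_width: 0.0868
grip_force: 0.0
```

Emit:
arm_command --delta_rot '[[0,0,0],[0,0,0],[0,0,0],[0,0,0]]' --delta_pos '[[0,0,0],[0,0,0],[0,0,0],[0,0,0]]' --gripper '[-1,-1,-1,-1]'

```text
time: 5.5
position: [0.5003, -0.0006, 0.201]
tool_rot: [0.698, 0.716, 0.0, 0.0]
ft_force: [-0.1, 0.7, 0.1]
grip_width: 0.0872
grip_force: 0.0
```

Run:
```python
from h import *
c=shot('wrist','w6');print(status.get_obs()['position'])
```

```text
[ 0.5004 -0.0009  0.2009]
```

Emit:
arm_command --delta_rot '[[0,0,0],[0,0,0],[0,0,0],[0,0,0],[0,0,0],[0,0,0],[0,0,0],[0,0,0],[0,0,0],[0,0,0],[0,0,0],[0,0,0]]' --delta_pos '[[0.04,0,0],[0.08,0,0],[0.12,0,0],[0.16,0,0],[0.2,0,0],[0.23,0,0],[0.25,0,0],[0.26,0,0],[0.26,0,0],[0.26,0,0],[0.26,0,0],[0.26,0,0]]' --gripper '[-1,-1,-1,-1,-1,-1,-1,-0.5,-0.5,-0.5,-0.5,-0.5]'

```text
time: 6.55
position: [0.4938, 0.2581, 0.2005]
tool_rot: [0.699, 0.715, -0.0, 0.0]
ft_force: [0.1, -0.4, -0.3]
grip_width: 0.0672
grip_force: 0.0
```

Run:
```python
from h import *
c=shot('wrist','w7');print(status.get_obs()['position'],status.get_obs()['grip_width'])
def m(c): return c['pixels'][:235]
cv2.imwrite('pics/m4.png',cv2.resize(np.vstack([m(load('w6')),m(c)]),(650,597),interpolation=cv2.INTER_CUBIC))
```

```text
[0.4939 0.2582 0.2006] 0.06671842720449672
```

View pics/m4.png

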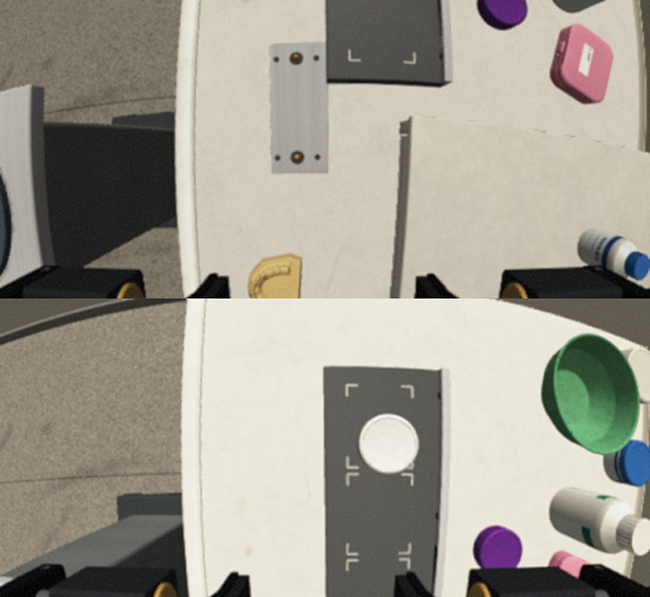

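The jar stands within the left frame at (388,443) in the lower half, with all the frame marks visible. Both pins show at (296,58) and (297,157). Next I fit the stage pose to these points.

```bash
cat > fit.py <<'E'
from h import *
from scipy.optimize import least_squares
k=512/650
w6,w7=load('w6'),load('w7')
obs=[]
for (u,v),P in [((346,387),(20.5,117)),((412,386),(79.5,117)),((347,468),(20.5,43)),((347,475),(20.5,37)),((412,478),(79.5,37)),((347,555),(20.5,-37)),((411,554),(79.5,-37)),((347,563),(20.5,-43)),((324,367),(0,135))]:
    obs.append((w7,(u*k,v*470/597-235),(*P,26)))
for (u,v),P in [((349,62),(20.5,-117,26)),((414,63),(79.5,-117,26)),((327,80),(0,-135,26)),((296,58),(-28,-109.5,5)),((297,157),(-28,-205.5,5))]:
    obs.append((w6,(u*k,v*470/597),P))
def st(p,P): c,s=np.cos(p[2]),np.sin(p[2]);P=np.array(P)/1000;return np.array([p[0]+c*P[0]-s*P[1],p[1]+s*P[0]+c*P[1],P[2]])
def tilt(c,r):
    c=dict(c);T=c['pose'].copy();T[:3,:3]=T[:3,:3]@R.from_rotvec([r[0],r[1],0]).as_matrix();c['pose']=T;return c
def f(p): return np.concatenate([(proj(tilt(c,p[3:5]),st(p,P))[0]-uv) for c,uv,P in obs]+[p[3:5]*300])
if __name__=='__main__':
    r=least_squares(f,[.496,.263,.03,0,0],x_scale=[.01,.01,.01,.01,.01]);print(r.x,np.degrees(r.x[2:]));print(r.fun.reshape(-1,2).round(1).tolist())
    for n,P in dict(L=(50,80,26),M=(50,0,26),Rt=(50,-80,26),pl=(-28,-109.5,13),pr=(-28,-205.5,13),hook=(0,135,26),reel=(-28,-157.5,3)).items(): print(n,st(r.x,P))
    p=r.x
    jc=[(tilt(w7,p[3:5]),(388*k,443*470/597-235))]
    print('jar top',onz(*jc[0],.05))
E
python3 fit.py
```

```text
[ 0.4952  0.2627  0.0355  0.0002 -0.0003] [ 2.0346  0.0142 -0.0156]
[[0.5, -0.8], [0.3, 1.5], [0.3, 0.5], [0.3, 0.3], [0.2, -1.8], [0.2, 0.3], [-1.3, 0.3], [0.2, -1.2], [-0.8, -0.4], [0.2, -0.9], [0.5, 0.3], [-0.6, 0.2], [-0.1, 0.6], [0.0, 1.1], [0.1, -0.1]]
L [0.5423 0.3444 0.026 ]
M [0.5452 0.2645 0.026 ]
Rt [0.548  0.1845 0.026 ]
pl [0.4711 0.1523 0.013 ]
pr [0.4745 0.0563 0.013 ]
hook [0.4904 0.3976 0.026 ]
reel [0.4728 0.1043 0.003 ]
jar top [[0.5455 0.3305 0.05  ]]
```

Emit:
arm_command --delta_rot '[[0,0,-0.5],[0,0,-0.5],[0,0,-0.5],[0,0,-0.5],[0,0,-0.5],[0,0,-0.5],[0,0,-0.5],[0,0,-0.5],[0,0,-0.5],[0,0,-0.5],[0,0,-0.5],[0,0,-0.5]]' --delta_pos '[[0.035,0.027,0],[0.071,0.053,0.02],[0.071,0.053,0.05],[0.071,0.053,0.08],[0.071,0.053,0.11],[0.071,0.053,0.135],[0.071,0.053,0.15],[0.071,0.053,0.16],[0.071,0.053,0.161],[0.071,0.053,0.161],[0.071,0.053,0.161],[0.071,0.053,0.161]]' --gripper '[-0.5,-0.5,-0.5,-0.5,-0.5,-0.5,-0.5,-0.5,-0.5,-0.5,0.2,0.2]' --grip_force 15

```text
time: 7.6
position: [0.5459, 0.3324, 0.0412]
tool_rot: [0.695, 0.719, 0.001, 0.001]
ft_force: [0.8, -0.5, 0.5]
grip_width: 0.0584
grip_force: 0.0
```

Emit:
arm_command --delta_rot '[[0,0,0],[0,0,0],[0,0,0],[0,0,0],[0,0,0],[0,0,0]]' --delta_pos '[[0,0,0],[0,0,0],[0,0,0],[0,0,-0.02],[0,0,-0.05],[0,0,-0.08]]' --gripper '[0.2,0.2,0.2,0.2,0.2,0.2]'

```text
time: 8.1
position: [0.5434, 0.3317, 0.1193]
tool_rot: [0.695, 0.719, -0.002, -0.001]
ft_force: [0.8, 0.2, 0.1]
grip_width: 0.05
grip_force: 15.0
```

Run:
```python
from h import *
o=status.get_obs();print(o['position'],o['grip_width'],o['grip_force'])
print(*go([.51,-.005,.03],np.radians(92.03)))
```

```text
[0.5434 0.3317 0.1193] 0.05001085448555683 14.999793022871017
[-0.3352 -0.0447  0.0898] [-0.202   0.0654 -0.043 ]
```

Emit:
arm_command --delta_rot '[[0,0,0],[0,0,0],[0,0,0],[0,0,0],[0,0,0],[0,0,0],[0,0,0],[0,0,0],[0,0,0],[0,0,0],[0,0,0],[0,0,0]]' --delta_pos '[[-0.035,-0.005,0],[-0.07,-0.01,0],[-0.105,-0.014,0],[-0.14,-0.018,0],[-0.175,-0.022,0],[-0.21,-0.027,0],[-0.245,-0.032,0],[-0.28,-0.037,0],[-0.31,-0.041,0],[-0.335,-0.045,0],[-0.335,-0.045,0.02],[-0.335,-0.045,0.04]]' --gripper '[0.2,0.2,0.2,0.2,0.2,0.2,0.2,0.2,0.2,0.2,0.2,0.2]'

```text
time: 9.1
position: [0.5126, -0.0063, 0.0804]
tool_rot: [0.696, 0.718, 0.001, 0.002]
ft_force: [0.8, -1.0, -0.4]
grip_width: 0.05
grip_force: 15.0
```

Emit:
arm_command --delta_rot '[[0,0,0],[0,0,0],[0,0,0],[0,0,0],[0,0,0],[0,0,0]]' --delta_pos '[[0,0,0.02],[0,0,0.04],[0,0,0.055],[0,0,0.063],[0,0,0.063],[0,0,0.063]]' --gripper '[0.2,0.2,0.2,0.2,0.2,0.2]'

```text
time: 9.6
position: [0.5114, -0.0041, 0.0166]
tool_rot: [0.695, 0.719, -0.0, -0.0]
ft_force: [-0.1, -0.5, -0.4]
grip_width: 0.0503
grip_force: 15.0
```

Emit:
arm_command --delta_rot '[[0,0,0],[0,0,0],[0,0,0],[0,0,0],[0,0,0],[0,0,0],[0,0,0],[0,0,0],[0,0,0],[0,0,0],[0,0,0],[0,0,0]]' --delta_pos '[[0,0,0.001],[0,0,0.001],[0,0,0.001],[0,0,0.001],[0,0,-0.02],[0,0,-0.06],[0,0,-0.1],[-0.04,-0.02,-0.14],[-0.08,-0.04,-0.14],[-0.12,-0.04,-0.14],[-0.15,-0.04,-0.14],[-0.15,-0.04,-0.14]]' --gripper '[0.2,-0.5,-0.5,-0.5,-0.5,-0.5,-0.5,-0.5,-0.5,-0.5,-0.5,-0.5]'

```text
time: 10.6
position: [0.4785, -0.1628, 0.1583]
tool_rot: [0.697, 0.717, -0.0, 0.005]
ft_force: [-0.9, -0.8, -0.2]
grip_width: 0.0655
grip_force: 0.0
```

Emit:
arm_command --delta_rot '[[0,0,0],[0,0,0],[0,0,0]]' --delta_pos '[[0,0,0],[0,0,0],[0,0,0]]' --gripper '[-0.5,-0.5,-0.5]'

```text
time: 10.85
position: [0.4759, -0.154, 0.1563]
tool_rot: [0.694, 0.72, -0.0, -0.001]
ft_force: [0.2, 0.1, -1.0]
grip_width: 0.0649
grip_force: 0.0
```

Run:
```python
from h import *
c=shot('wrist','w8');print(status.get_obs()['position'])
s=2900
a=gridon(ortho(c,.40,.54,-.12,.02,.016,s),.54,.02,s)
cv2.imwrite('pics/m5.png',np.hstack([a,cv2.resize(c['pixels'],(390,292))[:, :].copy() if 0 else np.zeros((a.shape[0],1,3),np.uint8)]))
# yellow mask at several heights
hsv=cv2.cvtColor(ortho(c,.40,.50,-.13,-.01,0.016,4000),cv2.COLOR_BGR2HSV)
m=cv2.inRange(hsv,(12,60,60),(32,255,255))
cn=max(cv2.findContours(m,0,1)[0],key=cv2.contourArea);r=cv2.minAreaRect(cn);b=cv2.boxPoints(r)
print(r,np.c_[.50-b[:,1]/4000,-.01-b[:,0]/4000])
```

```text
[ 0.476  -0.1537  0.1563]
((240.17074584960938, 188.46340942382812), (262.58099365234375, 206.16357421875), 2.97373104095459) [[ 0.4289 -0.0359]
 [ 0.4803 -0.0386]
 [ 0.4769 -0.1042]
 [ 0.4254 -0.1015]]
```

View pics/m5.png

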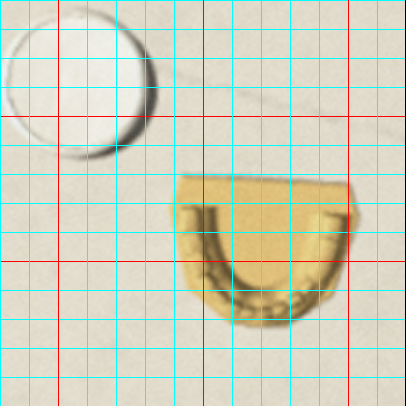

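The jar is upright at about (0.51, −0.005). The yellow cast is at (0.4525, −0.070), yaw −3°, 51.5×65.6 mm as measured, which matches the given size.

Run:
```python
from h import *
print(*go([.4525,-.0698,.003],np.radians(87)))
```

```text
[ 0.0846 -0.0202  0.1534] [-0.0779 -0.064   5.0847]
```

Emit:
arm_command --delta_rot '[[0,0,5],[0,0,5],[0,0,5],[0,0,5],[0,0,5],[0,0,5],[0,0,5],[0,0,5],[0,0,5],[0,0,5],[0,0,5],[0,0,5]]' --delta_pos '[[0.04,-0.01,0],[0.075,-0.02,0],[0.085,-0.02,0.02],[0.085,-0.02,0.05],[0.085,-0.02,0.08],[0.085,-0.02,0.11],[0.085,-0.02,0.13],[0.085,-0.02,0.145],[0.085,-0.02,0.152],[0.085,-0.02,0.153],[0.085,-0.02,0.153],[0.085,-0.02,0.153]]' --gripper '[-0.5,-0.5,-0.5,-0.5,-0.5,-0.5,-0.5,-0.5,-0.5,-0.5,-0.5,-0.5]'

```text
time: 11.9
position: [0.4541, -0.071, 0.0042]
tool_rot: [0.725, 0.689, 0.0, 0.001]
ft_force: [0.2, -0.5, -0.6]
grip_width: 0.065
grip_force: 0.0
```

Emit:
arm_command --delta_rot '[[0,0,0],[0,0,0],[0,0,0],[0,0,0],[0,0,0],[0,0,0],[0,0,0],[0,0,0]]' --delta_pos '[[0,0,0],[0,0,0],[0,0,0],[0,0,0],[0,0,0],[0,0,-0.03],[0,0,-0.06],[0,0,-0.09]]' --gripper '[0.2,0.2,0.2,0.2,0.2,0.2,0.2,0.2]'

```text
time: 12.57
position: [0.4527, -0.071, 0.0939]
tool_rot: [0.726, 0.688, -0.001, -0.001]
ft_force: [0.5, -0.7, -0.5]
grip_width: 0.0514
grip_force: 15.0
```

Run:
```python
from h import *
o=status.get_obs();print(o['position'],o['grip_width'],o['grip_force'],o['ft_force'])
print(*go([.548,.1845,.0925],np.radians(92.03)))
```

```text
[ 0.4527 -0.071   0.0939] 0.05143193231138542 14.97994357952848 [ 0.5354 -0.6636 -0.4676]
[0.2602 0.0817 0.0014] [-0.1537 -0.0613 -5.0614]
```

Emit:
arm_command --delta_rot '[[0,0,-5],[0,0,-5],[0,0,-5],[0,0,-5],[0,0,-5],[0,0,-5],[0,0,-5],[0,0,-5],[0,0,-5],[0,0,-5],[0,0,-5],[0,0,-5]]' --delta_pos '[[0.035,0.01,0],[0.07,0.022,0],[0.105,0.033,0],[0.14,0.044,0],[0.175,0.055,0],[0.21,0.066,0],[0.24,0.076,0],[0.259,0.082,0],[0.259,0.082,0],[0.259,0.082,0.02],[0.259,0.082,0.04],[0.259,0.082,0.05]]' --gripper '[0.2,0.2,0.2,0.2,0.2,0.2,0.2,0.2,0.2,0.2,0.2,0.2]'

```text
time: 13.57
position: [0.5471, 0.1823, 0.0416]
tool_rot: [0.695, 0.719, -0.002, -0.001]
ft_force: [-0.0, 1.3, -0.4]
grip_width: 0.0513
grip_force: 15.0
```

Emit:
arm_command --delta_rot '[[0,0,0],[0,0,0],[0,0,0]]' --delta_pos '[[0,0,0],[0,0,0],[0,0,0]]' --gripper '[0.2,0.2,0.2]'

```text
time: 13.82
position: [0.5496, 0.1826, 0.0442]
tool_rot: [0.695, 0.719, 0.0, 0.0]
ft_force: [0.7, 0.2, -1.5]
grip_width: 0.0515
grip_force: 15.0
```

Run:
```python
from h import *
o=status.get_obs();print(o['position'],o['grip_width'],o['ft_force'])
print(*go([.548,.1833,.030],np.radians(92.03)))
```

```text
[0.5496 0.1826 0.0442] 0.05153598160059724 [ 0.6815  0.2416 -1.5037]
[ 0.0007 -0.0016  0.0141] [ 0.0484 -0.0015 -0.0814]
```

Emit:
arm_command --delta_rot '[[0,0,0],[0,0,0],[0,0,0],[0,0,0],[0,0,0],[0,0,0]]' --delta_pos '[[0.001,-0.0015,0.007],[0.001,-0.0015,0.011],[0.001,-0.0015,0.014],[0.001,-0.0015,0.0145],[0.001,-0.0015,0.0145],[0.001,-0.0015,0.0145]]' --gripper '[0.2,0.2,0.2,0.2,0.2,0.2]'

```text
time: 14.32
position: [0.5475, 0.184, 0.0299]
tool_rot: [0.695, 0.719, -0.0, 0.0]
ft_force: [-2.1, 0.4, 5.4]
grip_width: 0.0515
grip_force: 15.1
```

Contact shows as a 5 N upward force, so I release, lift, and travel towards the white casts.

Emit:
arm_command --delta_rot '[[0,0,0],[0,0,0],[0,0,0],[0,0,0],[0,0,0],[0,0,0],[0,0,0],[0,0,0],[0,0,0],[0,0,0],[0,0,0],[0,0,0]]' --delta_pos '[[0,0,0],[0,0,0],[0,0,0],[0,0,-0.02],[0,0,-0.05],[0,0,-0.09],[-0.01,-0.01,-0.13],[-0.05,-0.03,-0.13],[-0.09,-0.04,-0.13],[-0.13,-0.05,-0.13],[-0.17,-0.06,-0.13],[-0.21,-0.06,-0.13]]' --gripper '[-0.42,-0.42,-0.42,-0.42,-0.42,-0.42,-0.42,-0.42,-0.5,-0.5,-0.5,-0.5]'

```text
time: 15.32
position: [0.4921, -0.0285, 0.159]
tool_rot: [0.694, 0.72, -0.001, -0.001]
ft_force: [0.3, 0.9, 0.0]
grip_width: 0.0652
grip_force: 0.0
```

Emit:
arm_command --delta_rot '[[0,0,0],[0,0,0],[0,0,0],[0,0,0],[0,0,0],[0,0,0],[0,0,0],[0,0,0],[0,0,0],[0,0,0],[0,0,0],[0,0,0]]' --delta_pos '[[-0.04,0,0],[-0.08,0,0],[-0.12,0,0],[-0.16,0,0],[-0.2,0,0],[-0.24,0,0],[-0.28,0,0],[-0.32,0,0],[-0.36,0,0],[-0.39,0,0],[-0.4,0,0],[-0.4,0,0]]' --gripper '[-0.5,-0.5,-0.5,-0.5,-0.5,-0.5,-0.5,-0.5,-0.5,-0.5,-0.5,-0.5]'

```text
time: 16.32
position: [0.5084, -0.4306, 0.1585]
tool_rot: [0.696, 0.718, -0.0, 0.001]
ft_force: [-0.1, 0.2, 0.0]
grip_width: 0.0651
grip_force: 0.0
```

Emit:
arm_command --delta_rot '[[0,0,0],[0,0,0],[0,0,0]]' --delta_pos '[[-0.015,0.015,0],[-0.015,0.015,0],[-0.015,0.015,0]]' --gripper '[-0.5,-0.5,-0.5]'

```text
time: 16.57
position: [0.5245, -0.4401, 0.1587]
tool_rot: [0.694, 0.72, 0.0, -0.001]
ft_force: [0.7, 0.6, -0.3]
grip_width: 0.0653
grip_force: 0.0
```

Run:
```python
from h import *
c=shot('wrist','w9');print(status.get_obs()['position'],c['pose'][:3,3])
s=3000
a=gridon(ortho(c,.40,.60,-.44,-.32,.016,s),.60,-.32,s)
cv2.imwrite('pics/m6.png',a)
```

```text
[ 0.524  -0.4396  0.1587] [ 0.5212 -0.3722  0.32  ]
```

View pics/m6.png

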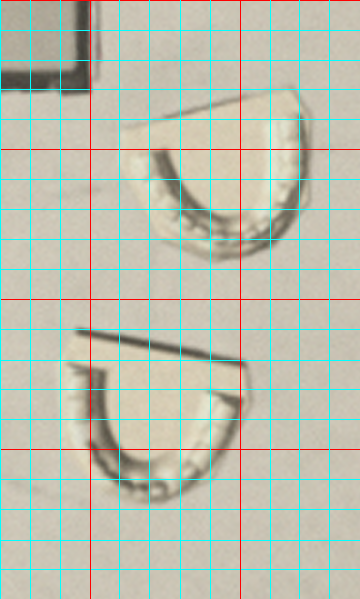

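White B (upper) is at (0.5384, −0.3957), yaw +13.8°. White A (lower) is at (0.4575, −0.3688), yaw −10.7°. Both agree with the earlier view within 2 mm. I take A first.

Run:
```python
from h import *
print(*go([.4575,-.3688,.003],np.radians(79.3)))
```

```text
[ 0.0729 -0.0637  0.1559] [-0.0948 -0.1142 12.7761]
```

Emit:
arm_command --delta_rot '[[0,0,6],[0,0,12.8],[0,0,12.8],[0,0,12.8],[0,0,12.8],[0,0,12.8],[0,0,12.8],[0,0,12.8],[0,0,12.8],[0,0,12.8],[0,0,12.8],[0,0,12.8]]' --delta_pos '[[0.025,-0.022,0],[0.05,-0.044,0],[0.073,-0.064,0.02],[0.073,-0.064,0.05],[0.073,-0.064,0.08],[0.073,-0.064,0.11],[0.073,-0.064,0.13],[0.073,-0.064,0.145],[0.073,-0.064,0.154],[0.073,-0.064,0.156],[0.073,-0.064,0.156],[0.073,-0.064,0.156]]' --gripper '[-0.5,-0.5,-0.5,-0.5,-0.5,-0.5,-0.5,-0.5,-0.5,-0.5,-0.5,-0.5]'

```text
time: 17.62
position: [0.4582, -0.3713, 0.004]
tool_rot: [0.77, 0.638, 0.0, 0.001]
ft_force: [0.4, 0.1, -0.3]
grip_width: 0.0652
grip_force: 0.0
```

Emit:
arm_command --delta_rot '[[0,0,0],[0,0,0],[0,0,0],[0,0,0],[0,0,0],[0,0,0],[0,0,0],[0,0,0],[0,0,0]]' --delta_pos '[[0,0,0],[0,0,0],[0,0,0],[0,0,0],[0,0,0],[0,0,-0.03],[0,0,-0.07],[0,0,-0.1],[0,0,-0.1]]' --gripper '[0.2,0.2,0.2,0.2,0.2,0.2,0.2,0.2,0.2]'

```text
time: 18.37
position: [0.4605, -0.3743, 0.1088]
tool_rot: [0.771, 0.637, 0.0, 0.006]
ft_force: [-0.1, -0.1, 0.0]
grip_width: 0.0516
grip_force: 15.0
```

Run:
```python
from h import *
o=status.get_obs();print(o['position'],o['grip_width'],o['grip_force'],o['ft_force'])
print(*go([.5452,.2645,.1],np.radians(92.03)))
```

```text
[ 0.4605 -0.3743  0.1088] 0.051587315694809385 14.97805031714961 [-0.1231 -0.1058  0.0396]
[ 0.6434 -0.0366  0.0038] [  0.4633   0.4764 -12.8301]
```

Emit:
arm_command --delta_rot '[[0,0,-3],[0,0,-6],[0,0,-9],[0,0,-12],[0,0,-12.8],[0,0,-12.8],[0,0,-12.8],[0,0,-12.8],[0,0,-12.8],[0,0,-12.8],[0,0,-12.8],[0,0,-12.8]]' --delta_pos '[[0.035,-0.002,0],[0.07,-0.004,0],[0.11,-0.006,0],[0.15,-0.008,0],[0.19,-0.011,0],[0.23,-0.013,0],[0.27,-0.015,0],[0.31,-0.018,0],[0.35,-0.02,0],[0.39,-0.022,0],[0.43,-0.024,0],[0.47,-0.027,0]]' --gripper '[0.2,0.2,0.2,0.2,0.2,0.2,0.2,0.2,0.2,0.2,0.2,0.2]'

```text
time: 19.37
position: [0.519, 0.0974, 0.1024]
tool_rot: [0.695, 0.719, -0.0, -0.0]
ft_force: [1.4, -0.6, -0.6]
grip_width: 0.0517
grip_force: 15.0
```

Run:
```python
from h import *
print(*go([.5452,.263,.1],np.radians(92.03)))
```

```text
[0.1646 0.0319 0.0023] [-0.0649  0.0034 -0.0499]
```

Emit:
arm_command --delta_rot '[[0,0,0],[0,0,0],[0,0,0],[0,0,0],[0,0,0],[0,0,0],[0,0,0],[0,0,0],[0,0,0],[0,0,0]]' --delta_pos '[[0.04,0.01,0],[0.08,0.02,0],[0.12,0.028,0],[0.15,0.03,0],[0.161,0.031,0.02],[0.161,0.031,0.04],[0.161,0.031,0.055],[0.161,0.031,0.06],[0.161,0.031,0.06],[0.161,0.031,0.06]]' --gripper '[0.2,0.2,0.2,0.2,0.2,0.2,0.2,0.2,0.2,0.2]'

```text
time: 20.2
position: [0.5447, 0.2571, 0.0427]
tool_rot: [0.695, 0.719, -0.0, -0.0]
ft_force: [0.1, 0.3, -0.7]
grip_width: 0.0515
grip_force: 15.0
```

Run:
```python
from h import *
print(status.get_obs()['position'],*go([.5452,.263,.030],np.radians(92.03)))
```

```text
[0.5447 0.2571 0.0427] [0.0058 0.0007 0.0127] [-0.0493  0.0119 -0.0709]
```

Emit:
arm_command --delta_rot '[[0,0,0],[0,0,0],[0,0,0],[0,0,0],[0,0,0],[0,0,0]]' --delta_pos '[[0.006,0.0005,0.004],[0.006,0.0005,0.009],[0.006,0.0005,0.0125],[0.006,0.0005,0.013],[0.006,0.0005,0.013],[0.006,0.0005,0.013]]' --gripper '[0.2,0.2,0.2,0.2,0.2,0.2]'

```text
time: 20.7
position: [0.5452, 0.2634, 0.0302]
tool_rot: [0.695, 0.719, 0.0, 0.0]
ft_force: [-0.2, -0.0, -0.7]
grip_width: 0.0517
grip_force: 15.0
```

Emit:
arm_command --delta_rot '[[0,0,0],[0,0,0],[0,0,0],[0,0,0],[0,0,0],[0,0,0],[0,0,0],[0,0,0],[0,0,0],[0,0,0],[0,0,0],[0,0,0]]' --delta_pos '[[0,0,0.0007],[0,0,0.0007],[0,0,0.0007],[0,0,0.0007],[0,0,0.0007],[0,0,-0.02],[0,0,-0.06],[0,0,-0.1],[-0.04,-0.01,-0.13],[-0.08,-0.02,-0.13],[-0.12,-0.02,-0.13],[-0.16,-0.02,-0.13]]' --gripper '[0.2,0.2,-0.42,-0.42,-0.42,-0.42,-0.42,-0.42,-0.42,-0.5,-0.5,-0.5]'

```text
time: 21.7
position: [0.5301, 0.1058, 0.1612]
tool_rot: [0.694, 0.72, 0.001, 0.001]
ft_force: [0.7, 0.1, -0.7]
grip_width: 0.0647
grip_force: 0.0
```

Emit:
arm_command --delta_rot '[[0,0,0],[0,0,0],[0,0,0]]' --delta_pos '[[-0.02,0,0],[-0.02,0,0],[-0.02,0,0]]' --gripper '[-0.5,-0.5,-0.5]'

```text
time: 21.95
position: [0.5314, 0.0857, 0.1601]
tool_rot: [0.696, 0.718, 0.0, -0.0]
ft_force: [-0.2, 0.8, -0.8]
grip_width: 0.0649
grip_force: 0.0
```

Run:
```python
from h import *
from fit import st
c=shot('wrist','w10');print(status.get_obs()['position'],c['pose'][:3,3])
p=[.4952,.2627,.0355]
# stage-aligned ortho: columns = stage y (left +), rows = stage x (up +)
s=2500
def so(c,z,x0=-.01,x1=.11,y0=-.13,y1=.13):
    v,u=np.mgrid[0:int((x1-x0)*s),0:int((y1-y0)*s)]
    X=x1-v/s;Y=y1-u/s;C,S=np.cos(p[2]),np.sin(p[2])
    P=np.c_[(p[0]+C*X-S*Y).ravel(),(p[1]+S*X+C*Y).ravel(),np.full(u.size,z)]
    m=proj(c,P).astype(np.float32).reshape(*u.shape,2);return gridon(cv2.remap(c['pixels'],m[...,0],m[...,1],cv2.INTER_CUBIC),x1,y1,s)
cv2.imwrite('pics/m7.png',np.vstack([so(c,.026),so(c,.042)]))
```

```text
[0.5313 0.0867 0.16  ] [0.5283 0.1538 0.3213]
```

View pics/m7.png

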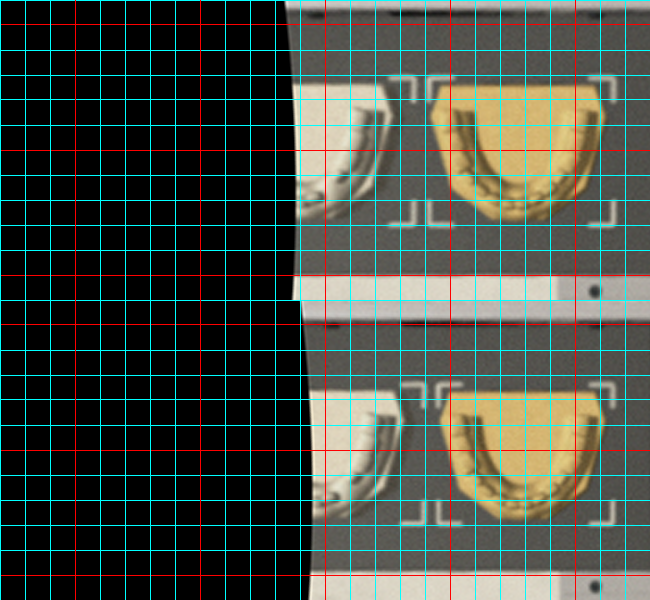

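In the stage-aligned view the yellow cast sits within 2 mm of centre and square in the right frame. The middle cast's edge is where it should be. Now white B, checking first that it hasn't moved.

Emit:
arm_command --delta_rot '[[0,0,0],[0,0,0],[0,0,0],[0,0,0],[0,0,0],[0,0,0],[0,0,0],[0,0,0],[0,0,0],[0,0,0],[0,0,0],[0,0,0]]' --delta_pos '[[-0.04,0,0],[-0.08,0,0],[-0.12,0,0],[-0.16,0,0],[-0.2,0,0],[-0.24,-0.005,0],[-0.28,-0.01,0],[-0.32,-0.015,0],[-0.36,-0.02,0],[-0.4,-0.025,0],[-0.44,-0.025,0],[-0.48,-0.025,0]]' --gripper '[-0.5,-0.5,-0.5,-0.5,-0.5,-0.5,-0.5,-0.5,-0.5,-0.5,-0.5,-0.5]'

```text
time: 23.0
position: [0.5237, -0.3939, 0.1597]
tool_rot: [0.694, 0.72, 0.0, -0.0]
ft_force: [0.8, 0.1, -0.3]
grip_width: 0.0655
grip_force: 0.0
```

Emit:
arm_command --delta_rot '[[0,0,0],[0,0,0],[0,0,0],[0,0,0]]' --delta_pos '[[-0.04,0,0],[-0.045,0,0],[-0.045,0,0],[-0.045,0,0]]' --gripper '[-0.5,-0.5,-0.5,-0.5]'

```text
time: 23.33
position: [0.5249, -0.4368, 0.1591]
tool_rot: [0.694, 0.72, 0.001, -0.001]
ft_force: [0.2, 0.2, -0.1]
grip_width: 0.0651
grip_force: 0.0
```

Run:
```python
from h import *
c=shot('wrist','w11');print(status.get_obs()['position'])
g=lambda c,r,z=.02:cv2.cvtColor(ortho(c,.5384-r,.5384+r,-.3957-r,-.3957+r,z,2000),cv2.COLOR_BGR2GRAY)
m=cv2.matchTemplate(g(c,.08),g(load('w9'),.04),cv2.TM_CCOEFF_NORMED)
print(cv2.minMaxLoc(m),'expect 80,80')
print(*go([.5384,-.3957,.003],np.radians(103.8)))
```

```text
[ 0.5249 -0.436   0.1593]
(-0.11881796270608902, 0.9881507754325867, (69, 32), (80, 80)) expect 80,80
[0.0394 0.0152 0.1564] [ -0.0576  -0.1641 -11.7001]
```

Emit:
arm_command --delta_rot '[[0,0,-6],[0,0,-11.7],[0,0,-11.7],[0,0,-11.7],[0,0,-11.7],[0,0,-11.7],[0,0,-11.7],[0,0,-11.7],[0,0,-11.7],[0,0,-11.7],[0,0,-11.7],[0,0,-11.7]]' --delta_pos '[[0.02,0.007,0],[0.04,0.015,0],[0.04,0.015,0.02],[0.04,0.015,0.05],[0.04,0.015,0.08],[0.04,0.015,0.11],[0.04,0.015,0.13],[0.04,0.015,0.145],[0.04,0.015,0.154],[0.04,0.015,0.156],[0.04,0.015,0.156],[0.04,0.015,0.156]]' --gripper '[-0.5,-0.5,-0.5,-0.5,-0.5,-0.5,-0.5,-0.5,-0.5,-0.5,-0.5,-0.5]'

```text
time: 24.38
position: [0.539, -0.3987, 0.0054]
tool_rot: [0.618, 0.786, -0.0, 0.001]
ft_force: [0.5, 0.4, 0.4]
grip_width: 0.0651
grip_force: 0.0
```

Emit:
arm_command --delta_rot '[[0,0,0],[0,0,0],[0,0,0],[0,0,0],[0,0,0]]' --delta_pos '[[0,0,0],[0,0,0],[0,0,0],[0,0,0],[0,0,0]]' --gripper '[0.2,0.2,0.2,0.2,0.2]'

```text
time: 24.8
position: [0.539, -0.3991, 0.0053]
tool_rot: [0.618, 0.786, -0.0, 0.001]
ft_force: [1.7, 0.5, 5.1]
grip_width: 0.0512
grip_force: 15.1
```

Emit:
arm_command --delta_rot '[[0,0,0],[0,0,0],[0,0,0],[0,0,0],[0,0,0],[0,0,0]]' --delta_pos '[[0,0,-0.03],[0,0,-0.07],[0,0,-0.1],[0,0,-0.1],[0,0,-0.1],[0,0,-0.1]]' --gripper '[0.2,0.2,0.2,0.2,0.2,0.2]'

```text
time: 25.3
position: [0.537, -0.3975, 0.1031]
tool_rot: [0.618, 0.786, 0.0, -0.001]
ft_force: [-0.1, 0.2, -1.6]
grip_width: 0.0514
grip_force: 15.0
```

Run:
```python
from h import *
o=status.get_obs();print(o['position'],o['grip_width'],o['grip_force'],o['ft_force'])
print(*go([.5425,.343,.1],np.radians(92.03)))
```

```text
[ 0.537  -0.3975  0.1031] 0.05138879638294943 14.975951230153441 [-0.0523  0.1752 -1.6343]
[0.7182 0.1805 0.0044] [-0.1011 -0.1165 11.6513]
```

Emit:
arm_command --delta_rot '[[0,0,3],[0,0,6],[0,0,9],[0,0,11.7],[0,0,11.7],[0,0,11.7],[0,0,11.7],[0,0,11.7],[0,0,11.7],[0,0,11.7],[0,0,11.7],[0,0,11.7]]' --delta_pos '[[0.035,0.009,0],[0.07,0.018,0],[0.11,0.028,0],[0.15,0.038,0],[0.19,0.048,0],[0.23,0.058,0],[0.27,0.068,0],[0.31,0.078,0],[0.35,0.088,0],[0.39,0.098,0],[0.43,0.108,0],[0.46,0.116,0]]' --gripper '[0.2,0.2,0.2,0.2,0.2,0.2,0.2,0.2,0.2,0.2,0.2,0.2]'

```text
time: 26.3
position: [0.5391, 0.0792, 0.1018]
tool_rot: [0.694, 0.72, -0.002, -0.002]
ft_force: [0.3, 0.7, -0.4]
grip_width: 0.0514
grip_force: 15.0
```

Run:
```python
from h import *
print(*go([.5425,.3414,.1],np.radians(92.03)))
```

```text
[0.2619 0.0128 0.002 ] [-0.3461 -0.0583  0.0298]
```

Emit:
arm_command --delta_rot '[[0,0,0],[0,0,0],[0,0,0],[0,0,0],[0,0,0],[0,0,0],[0,0,0],[0,0,0],[0,0,0],[0,0,0],[0,0,0],[0,0,0]]' --delta_pos '[[0.04,0.003,0],[0.08,0.006,0],[0.12,0.008,0],[0.16,0.01,0],[0.2,0.012,0],[0.235,0.013,0],[0.255,0.013,0.01],[0.255,0.013,0.03],[0.255,0.013,0.05],[0.255,0.013,0.06],[0.255,0.013,0.06],[0.255,0.013,0.06]]' --gripper '[0.2,0.2,0.2,0.2,0.2,0.2,0.2,0.2,0.2,0.2,0.2,0.2]'

```text
time: 27.3
position: [0.5449, 0.3305, 0.0423]
tool_rot: [0.695, 0.719, -0.002, -0.001]
ft_force: [0.2, -0.2, -0.0]
grip_width: 0.0514
grip_force: 15.0
```

Run:
```python
from h import *
print(status.get_obs()['position'],*go([.5435,.3414,.0315],np.radians(92.03)))
```

```text
[0.5449 0.3305 0.0423] [ 0.0109 -0.001   0.0108] [-0.2231  0.0794 -0.0724]
```

Emit:
arm_command --delta_rot '[[0,0,0],[0,0,0],[0,0,0],[0,0,0],[0,0,0],[0,0,0]]' --delta_pos '[[0.011,-0.001,0.003],[0.011,-0.001,0.007],[0.011,-0.001,0.01],[0.011,-0.001,0.011],[0.011,-0.001,0.011],[0.011,-0.001,0.011]]' --gripper '[0.2,0.2,0.2,0.2,0.2,0.2]'

```text
time: 27.8
position: [0.5448, 0.3422, 0.0333]
tool_rot: [0.695, 0.719, 0.0, 0.0]
ft_force: [-0.1, 0.7, -0.9]
grip_width: 0.0515
grip_force: 15.0
```

Emit:
arm_command --delta_rot '[[0,0,0],[0,0,0],[0,0,0],[0,0,0]]' --delta_pos '[[-0.001,-0.001,0.001],[-0.001,-0.001,0.002],[-0.001,-0.001,0.002],[-0.001,-0.001,0.002]]' --gripper '[0.2,0.2,0.2,0.2]'

```text
time: 28.13
position: [0.5438, 0.3411, 0.0314]
tool_rot: [0.695, 0.719, -0.0, 0.0]
ft_force: [-0.0, -1.1, 1.1]
grip_width: 0.051
grip_force: 15.0
```

Emit:
arm_command --delta_rot '[[0,0,0],[0,0,0],[0,0,0],[0,0,0],[0,0,0],[0,0,0],[0,0,0],[0,0,0],[0,0,0],[0,0,0],[0,0,0],[0,0,0]]' --delta_pos '[[0,0,0],[0,0,0],[0,0,0],[0,0,-0.02],[0,0,-0.06],[0,0,-0.1],[-0.03,0,-0.13],[-0.07,0,-0.16],[-0.11,0,-0.17],[-0.14,0,-0.17],[-0.14,0,-0.17],[-0.14,0,-0.17]]' --gripper '[-0.42,-0.42,-0.42,-0.42,-0.42,-0.42,-0.42,-0.42,-0.5,-0.5,-0.5,-0.5]'

```text
time: 29.13
position: [0.5491, 0.1996, 0.2017]
tool_rot: [0.696, 0.718, 0.0, 0.0]
ft_force: [0.7, 0.7, -0.5]
grip_width: 0.0649
grip_force: 0.0
```

```bash
cat >> fit.py <<'E'
p0=[.4952,.2627,.0355]
def so(c,z,x0=-.01,x1=.11,y0=-.13,y1=.13,s=2500,p=p0):
    v,u=np.mgrid[0:int((x1-x0)*s),0:int((y1-y0)*s)]
    X=x1-v/s;Y=y1-u/s;C,S=np.cos(p[2]),np.sin(p[2])
    P=np.c_[(p[0]+C*X-S*Y).ravel(),(p[1]+S*X+C*Y).ravel(),np.full(u.size,z)]
    m=proj(c,P).astype(np.float32).reshape(*u.shape,2);return gridon(cv2.remap(c['pixels'],m[...,0],m[...,1],cv2.INTER_CUBIC),x1,y1,s)
E
python3 - <<'E'
from fit import *
c=shot('wrist','w12');print(status.get_obs()['position'],c['pose'][:3,3])
cv2.imwrite('pics/m8.png',np.vstack([so(c,.026,y0=-.06,y1=.14),so(c,.042,y0=-.06,y1=.14)]))
E
```

```text
[0.5488 0.2009 0.2012] [0.5459 0.2677 0.3629]
```

View pics/m8.png

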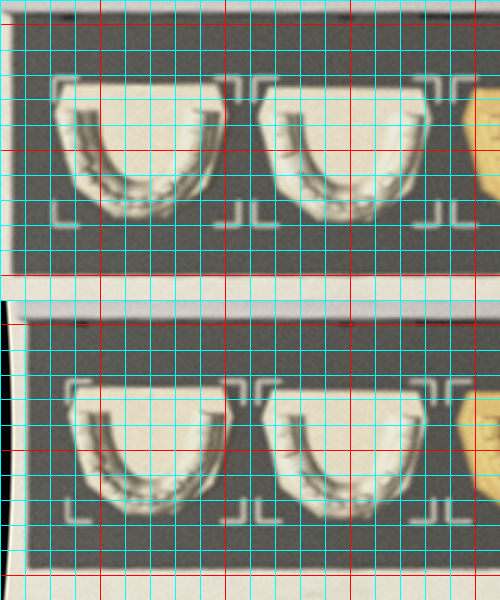

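All three casts are square and within about 1.5 mm of their frame centres (left (150,450), middle (345,453) in the lower panel). Next the reel: the earlier ortho shows foot holes at (0.489, −0.168) and (0.4505, −0.256), a 96.3 mm spacing as specified, giving yaw −23.6°. I move to hover above it and refine.

Run:
```python
from h import *
print(*go([.4634,-.2265,.17],np.radians(66.4)))
```

```text
[-0.4244 -0.0992  0.0309] [ 0.0027 -0.0393 25.4645]
```

Emit:
arm_command --delta_rot '[[0,0,2],[0,0,5],[0,0,8],[0,0,11],[0,0,14],[0,0,17],[0,0,20],[0,0,23],[0,0,25.5],[0,0,25.5],[0,0,25.5],[0,0,25.5]]' --delta_pos '[[-0.038,-0.009,0],[-0.076,-0.018,0],[-0.114,-0.027,0],[-0.152,-0.036,0],[-0.19,-0.045,0],[-0.228,-0.054,0],[-0.266,-0.063,0],[-0.304,-0.072,0],[-0.342,-0.081,0.01],[-0.38,-0.09,0.02],[-0.41,-0.096,0.031],[-0.424,-0.099,0.031]]' --gripper '[-0.5,-0.5,-0.5,-0.5,-0.5,-0.5,-0.5,-0.5,-0.5,-0.5,-0.5,-0.5]'

```text
time: 30.18
position: [0.4641, -0.228, 0.1678]
tool_rot: [0.837, 0.548, -0.001, -0.001]
ft_force: [0.1, 0.8, -0.9]
grip_width: 0.0651
grip_force: 0.0
```

Emit:
arm_command --delta_rot '[[0,0,0],[0,0,0],[0,0,0],[0,0,0]]' --delta_pos '[[0,0,0],[0,0,0],[0,0,0],[0,0,0]]' --gripper '[-0.5,-0.5,-0.5,-0.5]'

```text
time: 30.52
position: [0.4648, -0.224, 0.17]
tool_rot: [0.836, 0.549, 0.0, -0.0]
ft_force: [0.2, -0.0, 0.7]
grip_width: 0.065
grip_force: 0.0
```

Run:
```python
from fit import *
c=shot('wrist','w13');print(status.get_obs()['position'],c['pose'][:3,3])
p=[.4698,-.2118,np.radians(-23.6)]
s=3300
a=so(c,.004,-.04,.05,-.07,.07,s,p);b=so(c,.062,-.04,.05,-.07,.07,s,p)
cv2.imwrite('pics/m9.png',np.vstack([a,b]))
```

```text
[ 0.4648 -0.2241  0.1702] [ 0.4906 -0.1614  0.3312]
```

View pics/m9.png

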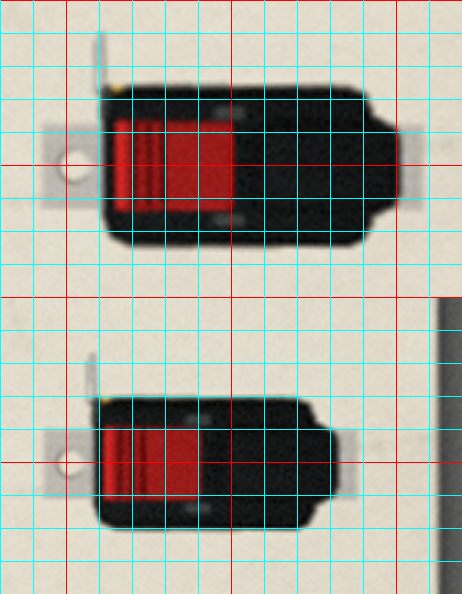

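The ortho confirms the reel pose: left hole at (74,165) reads as reel y 47.6 mm, x 0, and the foot ends read ±58 mm, with the grip block to the right. Now I grasp it.

Run:
```python
from h import *
print(*go([.4634,-.2265,.039],np.radians(66.4)))
```

```text
[-0.0028 -0.0003  0.1312] [-0.0104 -0.0204  0.223 ]
```

Emit:
arm_command --delta_rot '[[0,0,0.2],[0,0,0.2],[0,0,0.2],[0,0,0.2],[0,0,0.2],[0,0,0.2],[0,0,0.2],[0,0,0.2],[0,0,0.2]]' --delta_pos '[[-0.003,0,0.02],[-0.003,0,0.05],[-0.003,0,0.08],[-0.003,0,0.105],[-0.003,0,0.12],[-0.003,0,0.13],[-0.003,0,0.131],[-0.003,0,0.131],[-0.003,0,0.131]]' --gripper '[-0.5,-0.5,-0.5,-0.3,-0.3,-0.3,-0.3,-0.3,-0.3]'

```text
time: 31.32
position: [0.464, -0.2287, 0.04]
tool_rot: [0.837, 0.547, 0.0, 0.001]
ft_force: [-0.1, 0.6, -0.3]
grip_width: 0.0566
grip_force: 0.0
```

Run:
```python
from h import *
o=status.get_obs();print(o['position'],o['grip_width']);print(*go([.4634,-.2265,.039],np.radians(66.4)))
```

```text
[ 0.464  -0.2287  0.04  ] 0.056604468320692256
[ 0.0018 -0.0014  0.001 ] [ 0.1085  0.0289 -0.0738]
```

Emit:
arm_command --delta_rot '[[0,0,0],[0,0,0],[0,0,0],[0,0,0],[0,0,0],[0,0,0],[0,0,0],[0,0,0],[0,0,0],[0,0,0]]' --delta_pos '[[0.001,-0.001,0.001],[0.001,-0.001,0.001],[0.001,-0.001,0.001],[0.001,-0.001,0.001],[0.001,-0.001,0.001],[0.001,-0.001,0.001],[0.001,-0.001,0.001],[0.001,-0.001,0.001],[0.001,-0.001,0.001],[0.001,-0.001,0.001]]' --gripper '[0.6,0.6,0.6,0.6,0.6,0.6,0.6,0.6,0.6,0.6]' --grip_force 40

```text
time: 32.15
position: [0.463, -0.2276, 0.0382]
tool_rot: [0.837, 0.547, 0.0, 0.0]
ft_force: [-0.4, -1.0, 0.9]
grip_width: 0.0235
grip_force: 39.8
```

Run:
```python
from h import *
o=status.get_obs();print(o['position'],o['grip_width'],o['grip_force'],o['ft_force']);T=R.from_quat(o['tool_rot']).as_matrix();print('yaw',np.degrees(np.arctan2(T[1,0],T[0,0])))
```

```text
[ 0.463  -0.2276  0.0382] 0.023483859020402675 39.790451377630234 [-0.3741 -1.026   0.9202]
yaw 66.28247709722551
```

Run:
```python
from fit import *
off=17.2
for n,x,y,z in [('a',-56,104,98),('b',-56,104,53.2),('c',-28,104,53.2),('d',-28,-157.5,54.5),('e',-28,-157.5,41.2)]:
    P=st(p0,(x,y-off,z));print(n,P, *go(P,np.radians(92.03)))
```

```text
a [0.4362 0.3475 0.098 ] [ 0.5156 -0.2558 -0.0602] [  0.0486   0.0273 -25.7475]
b [0.4362 0.3475 0.0532] [ 0.5156 -0.2559 -0.0154] [  0.0486   0.0273 -25.7475]
c [0.4641 0.3485 0.0532] [ 0.5278 -0.2306 -0.0153] [  0.0486   0.0273 -25.7475]
d [0.4734 0.0871 0.0545] [ 0.2923 -0.117  -0.0165] [  0.0486   0.0273 -25.7475]
e [0.4734 0.0871 0.0412] [ 0.2923 -0.117  -0.0032] [  0.0486   0.0273 -25.7475]
```

Emit:
arm_command --delta_rot '[[0,0,0],[0,0,0],[0,0,-3],[0,0,-6],[0,0,-9],[0,0,-12],[0,0,-15],[0,0,-18],[0,0,-21],[0,0,-24],[0,0,-25.7],[0,0,-25.7]]' --delta_pos '[[0,0,-0.03],[0,0,-0.06],[0.035,-0.017,-0.06],[0.07,-0.035,-0.06],[0.105,-0.052,-0.06],[0.14,-0.069,-0.06],[0.175,-0.087,-0.06],[0.21,-0.104,-0.06],[0.245,-0.121,-0.06],[0.28,-0.139,-0.06],[0.315,-0.156,-0.06],[0.35,-0.173,-0.06]]' --gripper '[0.6,0.6,0.6,0.6,0.6,0.6,0.6,0.6,0.6,0.6,0.6,0.6]'

```text
time: 33.15
position: [0.4435, 0.1645, 0.0975]
tool_rot: [0.694, 0.72, -0.001, -0.001]
ft_force: [1.0, 0.2, -2.2]
grip_width: 0.0241
grip_force: 39.8
```

Run:
```python
from fit import *
P=st(p0,(-56,104-17.2,98));print(*go(P,np.radians(92.03)),status.get_obs()['grip_width'])
```

```text
[ 0.1831 -0.0008 -0.0005] [-0.1407  0.0177  0.0212] 0.02408420135456575
```

Emit:
arm_command --delta_rot '[[0,0,0],[0,0,0],[0,0,0],[0,0,0],[0,0,0],[0,0,0],[0,0,0],[0,0,0],[0,0,0],[0,0,0],[0,0,0],[0,0,0]]' --delta_pos '[[0.035,0,0],[0.07,0,0],[0.105,0,0],[0.14,0,0],[0.165,0,0],[0.178,0,0],[0.178,0,0.01],[0.178,0,0.02],[0.178,0,0.03],[0.178,0,0.04],[0.178,0,0.044],[0.178,0,0.044]]' --gripper '[0.6,0.6,0.6,0.6,0.6,0.6,0.6,0.6,0.6,0.6,0.6,0.6]'

```text
time: 34.15
position: [0.438, 0.3389, 0.0522]
tool_rot: [0.695, 0.719, -0.002, -0.001]
ft_force: [0.5, -0.6, -2.7]
grip_width: 0.0239
grip_force: 39.8
```

Emit:
arm_command --delta_rot '[[0,0,0],[0,0,0],[0,0,0],[0,0,0]]' --delta_pos '[[0,0,0],[0,0,0],[0,0,0],[0,0,0]]' --gripper '[0.6,0.6,0.6,0.6]'

```text
time: 34.48
position: [0.4393, 0.3408, 0.0546]
tool_rot: [0.695, 0.719, 0.001, 0.0]
ft_force: [-0.3, 0.0, -2.4]
grip_width: 0.0238
grip_force: 39.8
```

Run:
```python
from fit import *
P=st(p0,(-28,104-17.2,51.2));print(*go(P,np.radians(92.03)),status.get_obs()['grip_width'],status.get_obs()['position'])
c=shot('wrist','w14')
# where hook outline should be and the actual: steel hook + stage corner, stage-aligned ortho
cv2.imwrite('pics/m10.png',so(c,.030,-.06,.06,.09,.19,4500))
```

```text
[0.0068 0.0251 0.0034] [ 0.0624 -0.0278 -0.0552] 0.02376629304784223 [0.4393 0.3408 0.0546]
```

View pics/m10.png

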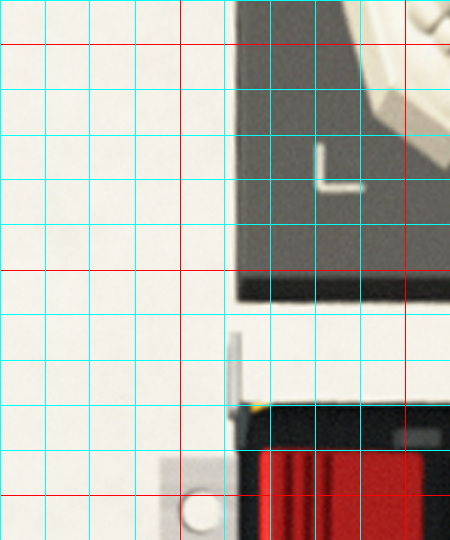

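The view shows the hook at (235,370) level with the stage's left end face (u 236) and not yet past it, with the tape mouth behind. So I shift 9 mm to the left first, then move in.

Emit:
arm_command --delta_rot '[[0,0,0],[0,0,0],[0,0,0],[0,0,0],[0,0,0],[0,0,0],[0,0,0],[0,0,0],[0,0,0],[0,0,0],[0,0,0],[0,0,0]]' --delta_pos '[[0.005,0,0.002],[0.009,0,0.003],[0.009,0,0.003],[0.009,0,0.003],[0.009,0.006,0.003],[0.009,0.012,0.003],[0.009,0.018,0.003],[0.009,0.023,0.003],[0.009,0.025,0.003],[0.009,0.025,0.003],[0.009,0.025,0.003],[0.009,0.025,0.003]]' --gripper '[0.6,0.6,0.6,0.6,0.6,0.6,0.6,0.6,0.6,0.6,0.6,0.6]'

```text
time: 35.53
position: [0.4631, 0.3503, 0.0509]
tool_rot: [0.695, 0.719, -0.0, -0.0]
ft_force: [0.6, 0.5, -3.6]
grip_width: 0.0235
grip_force: 39.8
```

Run:
```python
from fit import *
P=st(p0,(-28,50,52.2));print(*go(P,np.radians(92.03)),status.get_obs()['grip_width'],status.get_obs()['position'])
```

```text
[-0.0387  0.001  -0.0013] [-0.0473  0.0178 -0.0467] 0.02351469961771684 [0.4631 0.3503 0.0509]
```

Emit:
arm_command --delta_rot '[[0,0,0],[0,0,0],[0,0,0],[0,0,0],[0,0,0],[0,0,0],[0,0,0]]' --delta_pos '[[-0.008,0.001,0],[-0.016,0.001,0],[-0.024,0.001,0],[-0.032,0.001,0],[-0.039,0.001,-0.001],[-0.039,0.001,-0.001],[-0.039,0.001,-0.001]]' --gripper '[0.6,0.6,0.6,0.6,0.6,0.6,0.6]'

```text
time: 36.12
position: [0.4657, 0.3109, 0.0521]
tool_rot: [0.695, 0.719, -0.0, -0.0]
ft_force: [0.0, 2.2, -2.6]
grip_width: 0.0236
grip_force: 39.8
```

Run:
```python
from fit import *
o=status.get_obs();print(o['ft_force'],o['position'])
c=shot('wrist','w15')
I=so(c,.030,-.03,.03,.07,.17,4000);cv2.imwrite('pics/m11.png',I)
# dark/yellow check of tape: sample colours on the tape line and at the hook
for x,y in [(-6,100),(-6,115),(-6,125),(4,136.3),(4,145)]:
    print((x,y),[c['pixels'][int(v),int(u)].tolist() for u,v in proj(c,st(p0,(x,y,33)))])
P=st(p0,(-28,-157.5-17.2,53.5));print(*go(P,np.radians(92.03)))
```

```text
[ 0.0181  2.2106 -2.6427] [0.4657 0.3109 0.0521]
(-6, 100) [[20, 32, 41]]
(-6, 115) [[34, 114, 151]]
(-6, 125) [[79, 199, 237]]
(4, 136.3) [[87, 94, 96]]
(4, 145) [[233, 242, 245]]
[-0.2244  0.     -0.0015] [-0.0257 -0.004  -0.0812]
```

The +2.2 N pull and yellow pixels along the tape line show the hook has caught. I keep backing away along the front.

Emit:
arm_command --delta_rot '[[0,0,0],[0,0,0],[0,0,0],[0,0,0],[0,0,0],[0,0,0],[0,0,0],[0,0,0],[0,0,0],[0,0,0],[0,0,0],[0,0,0]]' --delta_pos '[[-0.015,0,-0.0015],[-0.035,0,-0.0015],[-0.055,0,-0.0015],[-0.075,0,-0.0015],[-0.095,0,-0.0015],[-0.115,0,-0.0015],[-0.135,0,-0.0015],[-0.155,0,-0.0015],[-0.175,0,-0.0015],[-0.195,0,-0.0015],[-0.205,0,-0.0015],[-0.205,0,-0.0015]]' --gripper '[0.6,0.6,0.6,0.6,0.6,0.6,0.6,0.6,0.6,0.6,0.6,0.6]'

```text
time: 37.17
position: [0.4733, 0.1055, 0.0536]
tool_rot: [0.696, 0.718, -0.0, 0.0]
ft_force: [-0.2, 2.9, -2.0]
grip_width: 0.024
grip_force: 39.8
```

Run:
```python
from fit import *
P=st(p0,(-28,-157.5-17.2,53.5));print(*go(P,np.radians(92.03)),status.get_obs()['position'],status.get_obs()['ft_force'])
```

```text
[-0.0184 -0.0004  0.0001] [-0.0037  0.0038 -0.1728] [0.4733 0.1055 0.0536] [-0.1917  2.8619 -1.9567]
```

Emit:
arm_command --delta_rot '[[0,0,0],[0,0,0],[0,0,0],[0,0,0],[0,0,0],[0,0,0]]' --delta_pos '[[-0.007,0,0],[-0.014,0,0],[-0.0175,0,0],[-0.0175,0,0],[-0.0175,0,0],[-0.0175,0,0]]' --gripper '[0.6,0.6,0.6,0.6,0.6,0.6]'

```text
time: 37.67
position: [0.4736, 0.0896, 0.0536]
tool_rot: [0.695, 0.719, 0.0, -0.0]
ft_force: [0.4, 3.1, -1.5]
grip_width: 0.0238
grip_force: 39.8
```

Run:
```python
from fit import *
o=status.get_obs();print(o['position'],o['ft_force'],*go(st(p0,(-28,-157.5-17.2,53.5)),np.radians(92.03)))
c=shot('wrist','w16');print(c['pose'][:3,3])
S=8000
def raw(z,hx=-.028,hy=-.1095,r=.014):
    v,u=np.mgrid[0:int(2*r*S),0:int(2*r*S)];X=hx+r-v/S;Y=hy+r-u/S;C,Sn=np.cos(p0[2]),np.sin(p0[2])
    P=np.c_[(p0[0]+C*X-Sn*Y).ravel(),(p0[1]+Sn*X+C*Y).ravel(),np.full(u.size,z)]
    m=proj(c,P).astype(np.float32).reshape(*u.shape,2);return cv2.remap(c['pixels'],m[...,0],m[...,1],cv2.INTER_CUBIC)
I=raw(.0194);cv2.imwrite('pics/hole.png',I)
g=cv2.cvtColor(I,cv2.COLOR_BGR2GRAY);print(cv2.resize(g,(28,28),interpolation=cv2.INTER_AREA))
h=cv2.cvtColor(I,cv2.COLOR_BGR2HSV);print(cv2.resize(h[...,1],(28,28),interpolation=cv2.INTER_AREA))
```

```text
[0.4736 0.0896 0.0536] [ 0.3588  3.1177 -1.5287] [-0.0025 -0.0003  0.0001] [ 0.0062 -0.0089 -0.0366]
[0.4703 0.1578 0.2147]
[[207 208 206 207 208 206 207 206 207 207 207 207 208 208 209 209 206 208
  201 143  51  28  29  31  34  66  95  91]
 [211 213 214 214 214 214 214 213 213 214 214 215 213 214 214 213 214 215
  213 183  75  22  28  33  39  81 107 102]
 [212 212 214 213 214 215 215 214 214 215 215 214 215 216 216 214 214 216
  216 189  82  23  27  31  41  85 108 103]
 [213 212 212 212 212 212 210 210 212 211 210 210 210 211 211 212 212 211
  211 185  82  24  26  30  40  83 110 103]
 [213 214 211 210 210 210 211 210 209 210 209 208 209 210 208 209 208 208
  210 184  82  23  30  33  39  84 109 103]
 [215 215 212 211 211 212 213 211 210 211 210 210 210 210 210 210 211 211
  211 187  80  25  26  33  40  85 109 104]
 [216 214 214 212 214 212 212 213 212 213 214 213 214 212 212 214 214 212
  213 188  80  25  26  30  39  83 110 105]
 [217 216 212 208 213 211 209 211 211 210 211 209 212 210 211 209 208 209
  212 186  80  22  28  28  40  84 112 105]
 [218 213 208 206 206 205 207 208 204 20
[... 4877 characters left out ...]
 14  13  14  14  14  14  15  15  15  15  15  14  15  15  15  15  16  16
   14  17  13  27  18  43  99 200 196 198]
 [ 13  14  14  14  15  15  16  16  14  15  16  16  17  16  16  16  15  15
   14  16  11  40  25  42 100 202 196 198]
 [ 15  15  15  14  14  15  15  16  16  16  16  15  17  15  16  16  15  13
   15  17  14  43  35  33  97 202 195 197]
 [ 16  15  16  15  15  17  16  16  16  15  16  16  15  13  16  15  15  13
   16  18  14  22  28  50  96 203 196 196]
 [ 15  14  15  14  14  15  15  16  16  17  15  14  17  16  14  16  17  17
   15  17  15  20  21  38 102 200 195 196]
 [ 15  15  16  14  15  14  15  15  16  15  15  15  15  14  14  16  16  15
   16  20  17  16  22  36 100 203 198 196]]
```

The hole and pin show clearly in the numbers. The hole centre is at about (10.6, 13.6) mm in the patch and the brass pin at about (11.7, 13.9), so the reel needs about 1.4 mm towards −y and 0.3 mm towards −x. I correct that and lower gently.

Emit:
arm_command --delta_rot '[[0,0,0],[0,0,0],[0,0,0],[0,0,0],[0,0,0],[0,0,0],[0,0,0],[0,0,0],[0,0,0],[0,0,0]]' --delta_pos '[[-0.0015,-0.0003,0],[-0.0015,-0.0003,0],[-0.0015,-0.0003,0],[-0.0015,-0.0003,0.001],[-0.0015,-0.0003,0.002],[-0.0015,-0.0003,0.003],[-0.0015,-0.0003,0.004],[-0.0015,-0.0003,0.005],[-0.0015,-0.0003,0.005],[-0.0015,-0.0003,0.005]]' --gripper '[0.6,0.6,0.6,0.6,0.6,0.6,0.6,0.6,0.6,0.6]'

```text
time: 38.55
position: [0.4735, 0.0877, 0.0485]
tool_rot: [0.695, 0.719, 0.0, 0.0]
ft_force: [0.9, 3.3, -0.2]
grip_width: 0.0237
grip_force: 39.9
```

```bash
cat > hole.py <<'E'
from fit import *
from scipy import ndimage
o=status.get_obs();print(o['position'],o['ft_force'],*go(st(p0,(-28,-157.5-17.2,41.2)),np.radians(92.03)))
c=shot('wrist');S=8000;zu=o['position'][2]-.0382
def raw(z,hx=-.028,hy=-.1095,r=.0085):
    v,u=np.mgrid[0:int(2*r*S),0:int(2*r*S)];X=hx+r-v/S;Y=hy+r-u/S;C,Sn=np.cos(p0[2]),np.sin(p0[2])
    P=np.c_[(p0[0]+C*X-Sn*Y).ravel(),(p0[1]+Sn*X+C*Y).ravel(),np.full(u.size,z)]
    m=proj(c,P).astype(np.float32).reshape(*u.shape,2);return cv2.remap(c['pixels'],m[...,0],m[...,1],cv2.INTER_CUBIC),X,Y
I,X,Y=raw(zu+.004);sat=cv2.cvtColor(I,cv2.COLOR_BGR2HSV)[...,1];g=cv2.cvtColor(I,cv2.COLOR_BGR2GRAY)
pin=(sat>80)&(X>-.04);hole=(g<145)|pin
lab,n=ndimage.label(hole);k=lab[pin][len(lab[pin])//2];hole=ndimage.binary_fill_holes(lab==k)
hc=np.array([X[hole].mean(),Y[hole].mean()])*1000;I2,X2,Y2=raw(.010)
s2=cv2.cvtColor(I2,cv2.COLOR_BGR2HSV)[...,1]>80;l,n=ndimage.label(s2);kk=l[s2.shape[0]//2-20:s2.shape[0]//2+20,s2.shape[1]//2-20:s2.shape[1]//2+20].max();s2=l==kk
pc=np.array([X2[s2].mean(),Y2[s2].mean()])*1000
print('hole',hc,'dia',2e3*np.sqrt(hole.sum()/np.pi)/S,'pin',pc,'pin-hole mm (stage x,y)',pc-hc)
E
python3 hole.py
```

```text
[0.4735 0.0877 0.0485] [ 0.9288  3.2801 -0.2492] [-0.0006 -0.0001  0.0073] [ 0.0092 -0.0048 -0.0604]
hole [ -28.442  -107.5271] dia 9.39528127904335 pin [ -28.2207 -107.777 ] pin-hole mm (stage x,y) [ 0.2213 -0.2499]
```

Aligned within 0.3 mm. Lowering the last 7 mm.

Emit:
arm_command --delta_rot '[[0,0,0],[0,0,0],[0,0,0],[0,0,0],[0,0,0],[0,0,0],[0,0,0],[0,0,0],[0,0,0],[0,0,0]]' --delta_pos '[[-0.0003,0.0002,0.001],[-0.0003,0.0002,0.002],[-0.0003,0.0002,0.003],[-0.0003,0.0002,0.004],[-0.0003,0.0002,0.005],[-0.0003,0.0002,0.006],[-0.0003,0.0002,0.0068],[-0.0003,0.0002,0.0075],[-0.0003,0.0002,0.0075],[-0.0003,0.0002,0.0075]]' --gripper '[0.6,0.6,0.6,0.6,0.6,0.6,0.6,0.6,0.6,0.6]'

```text
time: 39.43
position: [0.4736, 0.0878, 0.042]
tool_rot: [0.694, 0.72, 0.0, 0.0]
ft_force: [0.3, 4.6, 9.8]
grip_width: 0.024
grip_force: 40.0
```

```bash
python3 hole.py
```

```text
[0.4736 0.0878 0.042 ] [0.2719 4.632  9.8335] [-0.0007 -0.0002  0.0008] [ 0.0346 -0.003   0.0058]
hole [ -28.7507 -106.8096] dia 9.497424071680262 pin [ -28.2381 -107.7094] pin-hole mm (stage x,y) [ 0.5127 -0.8998]
```

Emit:
arm_command --delta_rot '[[0,0,0],[0,0,0],[0,0,0],[0,0,0],[0,0,0],[0,0,0],[0,0,0],[0,0,0],[0,0,0],[0,0,0],[0,0,0],[0,0,0]]' --delta_pos '[[0,0,0],[0,0,0],[0,0,0],[0,0,0],[0,0,-0.01],[0,0,-0.02],[0,0,-0.04],[0,0,-0.06],[0,0,-0.08],[0,0,-0.08],[0,0,-0.08],[0,0,-0.08]]' --gripper '[0.1,0.1,0.1,0.1,0.1,0.1,0.1,0.1,1,1,1,1]' --grip_force 10

```text
time: 40.48
position: [0.4733, 0.0874, 0.1213]
tool_rot: [0.695, 0.719, 0.0, 0.0]
ft_force: [-0.2, 0.9, 0.7]
grip_width: 0.0203
grip_force: 0.0
```

```bash
sed -i "s/zu=o\['position'\]\[2\]-.0382/zu=.003/" hole.py; python3 hole.py
python3 - <<'E'
from fit import *
for y in (33,34): print(y,*go(st(p0,(-28,-157.5+y,60)),np.radians(92.03)))
print(status.get_obs()['grip_width'])
E
```

```text
[0.4733 0.0874 0.1213] [-0.1561  0.8925  0.672 ] [-0.0003  0.0001  0.0801] [ 0.0083  0.0041 -0.0458]
hole [ -28.8094 -105.9329] dia 9.46490034775066 pin [ -28.5281 -107.2501] pin-hole mm (stage x,y) [ 0.2814 -1.3172]
33 [0.0499 0.0005 0.0607] [-0.0639 -0.0017 -0.0454]
34 [0.0509 0.0005 0.0607] [-0.0639 -0.0017 -0.0454]
0.016054683995916294
```

The reel is down and the spring holds it against the pins (1.3 mm of play taken up). Now I press the lock paddle with closed fingers.

Emit:
arm_command --delta_rot '[[0,0,0],[0,0,0],[0,0,0],[0,0,0],[0,0,0],[0,0,0],[0,0,0],[0,0,0],[0,0,0]]' --delta_pos '[[0.025,0,0],[0.051,0,0],[0.051,0,0.02],[0.051,0,0.04],[0.051,0,0.055],[0.051,0,0.06],[0.051,0,0.06],[0.051,0,0.06],[0.051,0,0.06]]' --gripper '[1,1,1,1,1,1,1,1,1]'

```text
time: 41.28
position: [0.4722, 0.1383, 0.0614]
tool_rot: [0.695, 0.719, 0.0, 0.0]
ft_force: [-0.3, 0.2, -0.4]
grip_width: 0.0007
grip_force: 0.0
```

Emit:
arm_command --delta_rot '[[0,0,0],[0,0,0],[0,0,0],[0,0,0],[0,0,0],[0,0,0],[0,0,0],[0,0,0],[0,0,0],[0,0,0]]' --delta_pos '[[0,0,0.002],[0,0,0.004],[0,0,0.006],[0,0,0.008],[0,0,0.01],[0,0,0.012],[0,0,0.014],[0,0,0.015],[0,0,0.015],[0,0,0.015]]' --gripper '[1,1,1,1,1,1,1,1,1,1]'

```text
time: 42.12
position: [0.4716, 0.1383, 0.0458]
tool_rot: [0.695, 0.719, -0.0, -0.0]
ft_force: [-0.5, -0.3, -1.1]
grip_width: 0.0004
grip_force: 0.0
```

Emit:
arm_command --delta_rot '[[0,0,0],[0,0,0],[0,0,0],[0,0,0],[0,0,0],[0,0,0]]' --delta_pos '[[0,0,0.001],[0,0,0.002],[0,0,0.003],[0,0,0.0035],[0,0,0.0035],[0,0,0.0035]]' --gripper '[1,1,1,1,1,1]'

```text
time: 42.62
position: [0.4717, 0.1383, 0.0424]
tool_rot: [0.695, 0.719, -0.0, -0.0]
ft_force: [-0.6, -0.5, 0.0]
grip_width: 0.0004
grip_force: 0.0
```

Emit:
arm_command --delta_rot '[[0,0,0],[0,0,0],[0,0,0],[0,0,0]]' --delta_pos '[[0,0,0.0005],[0,0,0.001],[0,0,0.001],[0,0,0.001]]' --gripper '[1,1,1,1]'

```text
time: 42.95
position: [0.4718, 0.1384, 0.0416]
tool_rot: [0.695, 0.719, 0.0, 0.0]
ft_force: [0.6, -0.5, 1.4]
grip_width: 0.0007
grip_force: 0.5
```

Emit:
arm_command --delta_rot '[[0,0,0],[0,0,0],[0,0,0],[0,0,0]]' --delta_pos '[[0,0,0.0003],[0,0,0.0006],[0,0,0.0006],[0,0,0.0006]]' --gripper '[1,1,1,1]'

```text
time: 43.28
position: [0.4719, 0.1384, 0.0413]
tool_rot: [0.695, 0.719, 0.0, 0.0]
ft_force: [-0.7, -0.2, 5.5]
grip_width: 0.0005
grip_force: 2.5
```

5.5 N at z = 41.3 mm: the paddle is flat. I retract and check everything.

Emit:
arm_command --delta_rot '[[0,0,0],[0,0,0],[0,0,0],[0,0,0],[0,0,0],[0,0,0],[0,0,0],[0,0,0],[0,0,0],[0,0,0],[0,0,0],[0,0,0]]' --delta_pos '[[0,0,-0.02],[0,0,-0.05],[0,0,-0.09],[0,0,-0.13],[-0.02,0.01,-0.16],[-0.05,0.02,-0.18],[-0.08,0.02,-0.19],[-0.1,0.02,-0.2],[-0.1,0.02,-0.2],[-0.1,0.02,-0.2],[-0.1,0.02,-0.2],[-0.1,0.02,-0.2]]' --gripper '[1,1,1,1,1,1,1,1,1,1,1,1]'

```text
time: 44.28
position: [0.4943, 0.0402, 0.24]
tool_rot: [0.694, 0.72, -0.001, -0.001]
ft_force: [-0.3, 1.2, -0.4]
grip_width: 0.0006
grip_force: 0.0
```

Run:
```python
from fit import *
c=shot('wrist','w17');print(status.get_obs()['position'])
s=1900
a=so(c,.026,-.07,.12,-.26,.15,s);b=cv2.resize(shot('top','top2')['pixels'][100:290,70:430],(780,412)*1) if 0 else shot('top','top2')['pixels']
b=cv2.resize(b[100:290,70:380],None,fx=1.15,fy=1.15)
W=max(a.shape[1],b.shape[1]);f=lambda i:cv2.copyMakeBorder(i,0,0,0,W-i.shape[1],0)
m=np.vstack([f(a),f(b)]);print(m.shape);cv2.imwrite('pics/m12.png',m)
```

```text
[0.4944 0.0403 0.24  ]
(579, 779, 3)
```

View pics/m12.png

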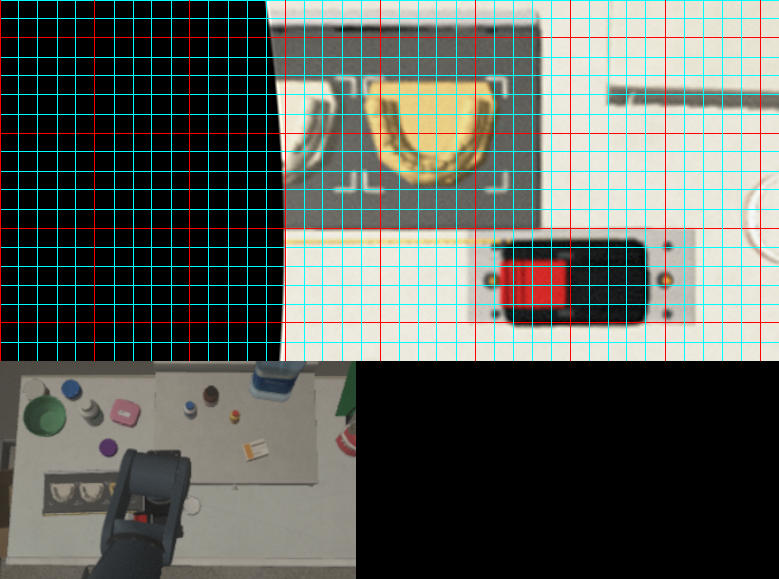

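Both pins show through the foot holes at (491,281) and (666,281). The yellow tape runs along the front, the paddle lies flat, the yellow cast sits in its frame, and the jar stands on the counter. Before handing in, I check the left and middle casts and the hook numerically against the earlier view.

Emit:
arm_command --delta_rot '[[0,0,0],[0,0,0],[0,0,0],[0,0,0],[0,0,0],[0,0,0],[0,0,0],[0,0,0],[0,0,0]]' --delta_pos '[[0.03,0.01,0],[0.06,0.02,0],[0.09,0.03,0],[0.12,0.04,0.02],[0.15,0.05,0.04],[0.162,0.05,0.04],[0.162,0.05,0.04],[0.162,0.05,0.04],[0.162,0.05,0.04]]' --gripper '[1,1,1,1,1,1,1,1,1]'

```text
time: 45.13
position: [0.5395, 0.2021, 0.2016]
tool_rot: [0.695, 0.719, -0.0, 0.0]
ft_force: [-0.5, 0.0, -0.4]
grip_width: 0.0006
grip_force: 0.0
```

Run:
```python
from fit import *
c=shot('wrist','w18');w=load('w12');print(status.get_obs()['position'])
for n,P in dict(L=(50,80,0),M=(50,0,0)).items():
    x,y,_=st(p0,P);g=lambda c,r:cv2.cvtColor(ortho(c,x-r,x+r,y-r,y+r,.042,2000),cv2.COLOR_BGR2GRAY)
    print(n,cv2.minMaxLoc(cv2.matchTemplate(g(c,.055),g(w,.035),cv2.TM_CCOEFF_NORMED))[1::2],'expect 40,40 (0.5 mm/px)')
for x,y in [(-6,0),(-6,60),(-6,120),(-6,130),(4,136.3),(4,145)]:
    print((x,y),[c['pixels'][int(round(v)),int(round(u))].tolist() for u,v in proj(c,st(p0,(x,y,28)))])
```

```text
[0.5398 0.2017 0.2018]
L (0.994185209274292, (41, 40)) expect 40,40 (0.5 mm/px)
M (0.995389997959137, (41, 40)) expect 40,40 (0.5 mm/px)
(-6, 0) [[53, 146, 184]]
(-6, 60) [[56, 124, 155]]
(-6, 120) [[94, 127, 142]]
(-6, 130) [[72, 99, 113]]
(4, 136.3) [[97, 103, 105]]
(4, 145) [[10, 14, 11]]
```

The casts haven't moved (match at most 0.5 mm off), and the tape and hook are in place.

```bash
python3 -c "
from rig import robot
print(robot.hand_in())"
```

```text
the job is handed in; nothing more can be done
None
```

I handed the job in at about 45 s of robot time: the jar is upright on the counter, all three casts sit in their frames facing the front, the tape is hooked on the stage's left end, the reel is down over both pins, and I pressed the lock flat last; the hand-in returned no verdict.

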